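# Clear and dress the lit display stand

## Robot

A 7-joint arm with a two-finger parallel gripper is mounted at the origin on the work surface. World frame = base frame: x ahead of the robot, y to its left, z up, the work surface at z = 0. Lengths are in m, angles in rad, forces in N, time in s.
With the tool pointing down it reaches from about 0.4 to 0.75 m from the base axis. Payload 19.5 kg.
Tool frame: the origin (TCP) lies between the finger pads; the fingertips stand 25 mm ahead of it and the grasp point (between the pads) lies 6 mm ahead of it (tcp_to_tips is the z of the fingertips in the tool frame, in m); z points along the fingers, y is the line along which they close (so a half turn about z gives the same grasp; the last joint's range is limited). The gripper opens to 85 mm and grips with 20 to 120 N. Pads are 22 mm wide; open, the fingers measure 114 mm over their backs; the gripper's body (76 mm by 85 mm) begins 54 mm behind the grasp point. The pads swing forward as they close: fully open they stand 13 mm farther back than shut.
Start: joints at [-1.172, 0.707, -0.028, 1.485, 0.022, 0.951, -0.075], TCP at [0.245, 0.52, 0.222] pointing down, gripper open.
Joint ranges: [-2.71, 2.71], [-0.32, 2.16], [-1.57, 1.52], [0, 2.45], [-1.46, 4.6], [0, 2.02], [-2.83, 2.83]. Speed limits (rad/s): [1.89, 1.89, 2.57, 2.57, 3.01, 3.01, 3.01].

## Interface

Orientations are given as a rotation vector (axis times angle).
In Python, from station import state, get_image, finish_job, tcp_to_tips gives the robot as it stands. The module is installed in compiled form; this text tells all that it offers.
- The arm moves only by the tool servo_tool, never from a script. Its argument "series" is text: rows parted by semicolons, each of 7 numbers parted by spaces: the turn, a rotation vector about the tool's x, y, z in rad, then the shift along the tool's x, y, z in m, then the gripper's target within -1 to 1 (fully open at 1, half-way at 0, shut at -1). In form: wx wy wz tx ty tz gripper; .... A call has 1 to 20 rows; each row is the pose to reach, as a shift and turn from the pose commanded when the call began, along the tool's axes at that moment; what a row does not reach only later rows make up. A row lasts 1/10 s, in which the tool goes at most 50 mm and 8.59 degrees, less where a joint would pass 70% of its speed; a pose out of reach is approached as far as the arm can. A call with a gripper value outside its range is refused whole. The fingers move at their own pace and stop on an object; the grip force is fixed at half the most. Time passes only in rows, so rows that repeat a pose let the fingers close. It gives the time, the measured TCP pose, the force, the opening and the grip force at its end, in the units of the state.
- state(): the state, without advancing time (a new reading comes with each control period).
- get_image(name): name is "scene" or "top" or "wrist"; returns a dict with "image" (480x640x3 uint8, red, green, blue), "depth" (480x640 float32, m along the optical axis (not along the pixel's ray), 0 where there is no reading), "camera_matrix" (3x3 intrinsics, pixels), "dist" ([k1, k2, p1, p2, k3] as OpenCV has them; the pictures are not rectified), "position" and "rotation" of the camera in the world; the wrist camera has in their place "mount" (4x4, takes a point from camera to tool coordinates, whose origin is the TCP and whose axes are the flange's). Camera axes: x right, y up, looking along -z (the intrinsics and any distortion apply to the point x, -y, -z); pixel columns grow to the right and rows downward; lengths in m; the calibration is good to about 2 mm. A picture is of the moment at which its call begins: read the wrist's pose just before it.
- finish_job(): hands the job in; it is judged then, once.
The state is a dict: "time_s": time; "joints": joint angles; "qvel": joint speeds; "joint_torque": joint torques, N m; "tcp_pos": TCP position; "ee_rot": TCP orientation; "wrist_force": force on the tool from outside, world axes, zero at the start; "ft_torque": the same for the moment, N m; "gripper_width": finger opening in m; "grip_force": force on a finger pad.
Only numpy, scipy, OpenCV 4.12 (cv2) and the standard library are available. Lean on these libraries where they do the work, as an engineer would, in place of code of your own. Each camera call takes 0.05 s, during which the arm holds its last target. There are 200 camera calls.

## Task

First clear the display: take the black remote and the wooden nail brush off the sloped stand and the upturned glass off the lamp's thumbwheel, and put all three on the teal tray. Then lay every incense carton that is there side by side on the slope, each lying lengthwise up the slope with its lower end against the front lip. Last of all, roll the lamp's thumbwheel with a fingertip until the orange pointer stands in the green zone, and leave everything that was not mentioned where it is.

Things in the scene. Friction and masses are not known exactly. Their poses are not given: they have to be found in the camera images.
- deck: sloped top (25 deg) of the fixed white display stand. Origin on the surface at the middle of its lower edge, at the lip, 50 mm above the table; x up the slope, away from the robot, y left along the lip, z out of the surface. Surface x 0 to 114, y -142 to 142 mm; copper lip and 8 mm side cheeks stand 10 mm above it. A carton lying right has its centre at x 42, z 15 mm; four fit at 62 mm spacing
- tray: teal tray, fixed, 200 x 250 mm (x y), floor 4 mm thick, rim 12 mm high and 4 mm thick. Origin at the centre of its underside, z up. It stands on the left or on the right of the stand, the lamp on the other side
- lamp: fixed globe lamp: white base 230 x 120 x 45 mm (x y z), origin under its centre, z up. A globe 92 mm wide (top 143 mm above the table) stands at x = +68 mm, the thumbwheel on the near half. At y = +40 mm a black scale along x, 84 mm long, has a green zone of 20 mm; an orange pointer 3 mm wide and 7 mm high (nothing to bump) travels along it to +x as the wheel turns up
- wheel_top (a point): crown of the dimmer thumbwheel, fixed to the lamp at x -55, y -15, z 54 mm. Black rubber wheel, radius 22, 12 mm thick, axle level along lamp y; only 9 mm stands out of the base: no pinching. A fingertip pressed on it and drawn along lamp +x turns it up by friction; 2 to 5 N of pressing is plenty. It stays where left; 0.5 N at the rim turns it
- green_mid (a point): the middle of the green zone on the lamp's scale, at the height of the base's top
- wheel (a joint): thumbwheel angle in rad, 0 to 4, growing as the top of the rim goes to lamp +x; 22 mm of rim travel is 1 rad and moves the orange pointer 15 mm. The pointer is at mid green at 2.8 and in the green zone from 2.2 to 3.4; it starts well below
- tumbler: ribbed clear drinking glass standing upside down over the thumbwheel on the lamp base: 60 mm across, 84 mm high, 150 g, closed end (56 mm across) up. Origin at the centre of its mouth, z up towards the closed end. Grip it by its sides near the top
- remote: black remote control 100 x 36 x 18 mm (x y z), about 70 g, origin at its centre, x along its length. It starts lying lengthwise on the slope against the lip
- brush: wooden nail brush 90 x 36 x 30 mm (x y z), about 60 g, origin at its centre, x along its length. It starts lying lengthwise on the slope against the lip
- box1: incense carton, a closed box 84 x 30 x 30 mm (x y z) of about 45 g, pale paper band around its middle, colour light blue; origin at the centre of the box, x along its 84 mm length. It starts lying on the table between the robot and the display stand, or is absent (None)
- box2: incense carton, a closed box 84 x 30 x 30 mm (x y z) of about 45 g, pale paper band around its middle, colour pink; origin at the centre of the box, x along its 84 mm length. It starts lying on the table between the robot and the display stand, or is absent (None)
- box3: incense carton, a closed box 84 x 30 x 30 mm (x y z) of about 45 g, pale paper band around its middle, colour yellow; origin at the centre of the box, x along its 84 mm length. It starts lying on the table between the robot and the display stand, or is absent (None)
- box4: incense carton, a closed box 84 x 30 x 30 mm (x y z) of about 45 g, pale paper band around its middle, colour violet; origin at the centre of the box, x along its 84 mm length. It starts lying on the table between the robot and the display stand, or is absent (None)
- flask: black bottle, 70 mm across and 200 mm high, origin at its foot; not part of the job
- candle: amber candle jar with a copper lid, 60 mm across and 65 mm high, origin at its foot; not part of the job
- burner: white ceramic incense holder, saucer 110 mm across, 48 mm high with a thin stick, origin at its foot; not part of the job
- matches: blue matchbox 55 x 36 x 16 mm, origin under its centre; not part of the job
- dish: blue ceramic dish, 90 mm across and 30 mm high, origin at its foot; not part of the job
- cream: white can of cream, 44 mm across and 90 mm high, origin at its foot; not part of the job

How it is judged:
On the way, in this order (a step that is already met when the one before it is completed fails the run):
1. remote, brush and glass are on the tray (x of remote in the frame of tray between -0.095 and 0.095 m and y of remote in the frame of tray between -0.12 and 0.12 m and z of remote in the frame of tray between -0.01 and 0.05 m and x of brush in the frame of tray between -0.095 and 0.095 m and y of brush in the frame of tray between -0.12 and 0.12 m and z of brush in the frame of tray between -0.01 and 0.05 m and x of tumbler in the frame of tray between -0.095 and 0.095 m and y of tumbler in the frame of tray between -0.12 and 0.12 m and z of tumbler in the frame of tray between -0.01 and 0.05 m), for 0.2 s.
2. all cartons present lie on the slope against the lip (x of box1 in the frame of deck between 0.034 and 0.056 m and y of box1 in the frame of deck between -0.13 and 0.13 m and z of box1 in the frame of deck between 0.008 and 0.021 m and angle between the x axis of each of box1, box2, box3, box4 and the x axis of deck, either way round below 0.25 rad and x of box2 in the frame of deck between 0.034 and 0.056 m and y of box2 in the frame of deck between -0.13 and 0.13 m and z of box2 in the frame of deck between 0.008 and 0.021 m and x of box3 in the frame of deck between 0.034 and 0.056 m and y of box3 in the frame of deck between -0.13 and 0.13 m and z of box3 in the frame of deck between 0.008 and 0.021 m and x of box4 in the frame of deck between 0.034 and 0.056 m and y of box4 in the frame of deck between -0.13 and 0.13 m and z of box4 in the frame of deck between 0.008 and 0.021 m), for 0.2 s.
3. the pointer stands in the green zone (value of joint wheel between 2.2 and 3.4 rad), for 0.2 s.
At the end, for the whole second after the job is handed in: Remote, brush and glass in the tray; every carton present on the slope within 0.25 rad of straight up it, centre 34 to 56 mm from the lip and within 130 mm of the middle, lying on the surface; wheel between 2.2 and 3.4 rad (pointer in the green); all at rest (all of step 1 and all of step 2 and all of step 3 and linear speed of each of remote, brush, tumbler, box1, box2, box3, box4 below 0.02 m/s and velocity of joint wheel between -0.05 and 0.05 rad/s); the robot touches nothing.
It fails at once if a thing that is not part of the job (flask, candle, incense holder, matchbox, dish, cream) is moved more than 40 mm (distance of any of flask, candle, burner, matches, dish, cream from where it was at the start of the episode above 0.04 m).
Of box1, box2, box3, box4 only 3 to 4 are there at a start; the rules pass over those that are not, and their reading is None.
At some moment in a run one of box1, box2, box3, box4 may be knocked a few centimetres aside while the robot is not near it.
Once in a run the grip may slacken for a moment while it holds something.
It also fails if it takes over 210 s, if anything falls off the work surface, if the arm or the gripper's body presses on something with over 40 N, if the wrist force passes 120 N, or if a joint passes its speed limit or range.

## Working session

There is one attempt and no reset: what is moved stays moved. The work goes in short steps, Python scripts to look and compute and a tool call to move; the robot and the scene stay as the last step left them, time stands still between calls to the robot, and variables do not carry over. Pictures are saved under pics/ and viewed, at most 14 in all, crops included, and the job is handed in when it is done.

Besides the shell and the picture viewer there is one more tool, called after "Call:" as name(argument=value, ...), one argument or row to a line, values as JSON. servo_tool: Moves the arm, as the interface text tells. Its arguments: {"type":"object","properties":{"series":{"type":"string"}},"required":["series"]}

```bash
mkdir -p pics; python3 - <<'E'
from station import *
import cv2,pprint
s=state();pprint.pprint(s);print(tcp_to_tips)
for n in ("top","scene"):
    g=get_image(n);cv2.imwrite(f"pics/{n}0.png",g["image"][:,:,::-1]);print(n,g["camera_matrix"],g["dist"],g["position"],g["rotation"])
g=get_image("wrist");print(g["mount"])
E
```

```text
{'ee_rot': array([-6.86808262e-01, -3.06534614e+00,  1.68658720e-03]),
 'ft_torque': array([ 0.00602503,  0.07078257, -0.05556692]),
 'grip_force': 0.0,
 'gripper_width': 0.08547763907467111,
 'joint_torque': array([ 5.63802332e-04, -8.83201647e+01,  1.23498973e+00, -2.36168754e+01,
        1.69757148e-02,  6.51394148e-03,  8.35963533e-06]),
 'joints': array([-1.17169067,  0.7070981 , -0.02763298,  1.48499384,  0.0219617 ,
        0.9509027 , -0.07551517]),
 'qvel': array([ 0.0004496 , -0.00065388,  0.00031186, -0.00069297,  0.00104021,
        0.00033881, -0.00090465]),
 'tcp_pos': array([0.24520208, 0.51979299, 0.22163134]),
 'time_s': 0.0,
 'wrist_force': array([-0.11732444,  0.3515459 ,  0.42870876])}
0.025
top [[488.03103262   0.         315.4363161 ]
 [  0.         488.03103262 231.08590788]
 [  0.           0.           1.        ]] [0.03317142 0.         0.         0.         0.        ] [0.52924762 0.01005668 1.10850025] [ 0.0693363  -0.0717026  -1.56449996]
scene [[447.90994524   0.         310.92702977]
 [  0.         447.90994524 240.42643239]
 [  0.           0.           1.        ]] [-0.07224931  0.          0.          0.          0.        ] [1.24845043 0.79257488 0.74770848] [0.39876325 1.17810769 2.19117526]
[[ 7.59645332e-04  9.56207873e-01  2.92687422e-01  7.50194312e-02]
 [ 9.99999546e-01 -5.57833604e-04 -7.72975148e-04 -4.31652411e-04]
 [-5.75854042e-04  2.92687876e-01 -9.56207862e-01 -1.51813760e-01]
 [ 0.00000000e+00  0.00000000e+00  0.00000000e+00  1.00000000e+00]]
```

View pics/top0.png

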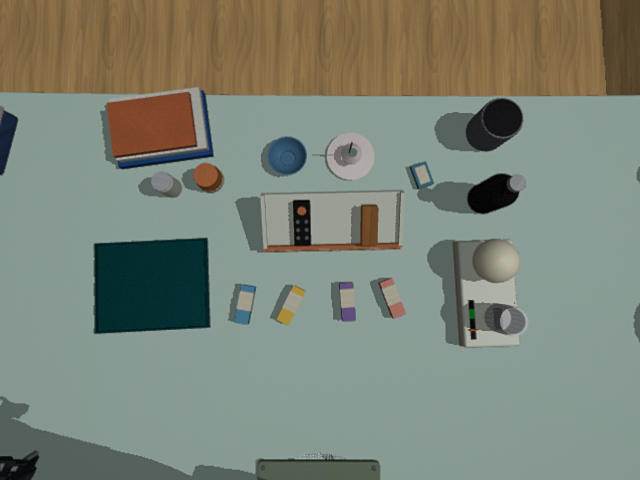

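View pics/scene0.png

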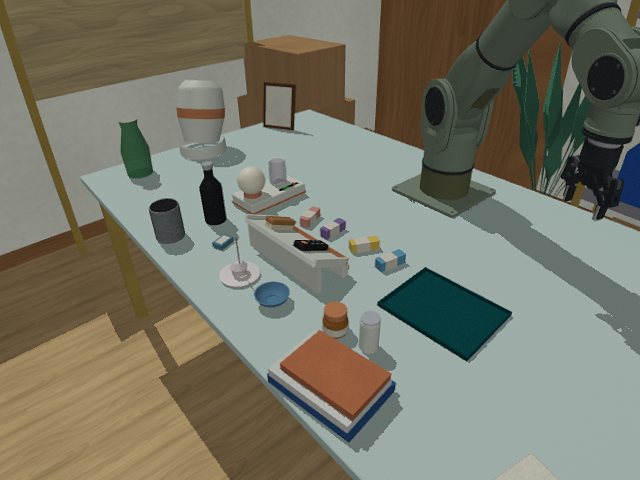

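The top view shows the tray on the left (95–209, 239–331) and the stand in the middle (262–402, 191–250) with the remote at (302,222) and the brush at (370,225). The lamp is on the right, with the glass at (510,320). All four cartons are there: blue (245,304), yellow (291,305), violet (347,301) and pink (392,297). The scene view agrees.

```bash
cat > h.py <<'E'
import numpy as np, cv2
from scipy.spatial.transform import Rotation as R
from station import *
def cloud(n):
    """image, world point per pixel (480x640x3, nan without depth)"""
    s=state(); g=get_image(n); K,d=g["camera_matrix"],np.array(g["dist"]); D=g["depth"].astype(float)
    v,u=np.mgrid[0:480,0:640]; uv=np.stack([u,v],-1).reshape(-1,1,2).astype(float)
    p=cv2.undistortPoints(uv,K,d).reshape(480,640,2)
    P=np.dstack([p[...,0]*D,-p[...,1]*D,-D]); P[D==0]=np.nan
    if n=="wrist":
        M=np.array(g["mount"]); P=P@M[:3,:3].T+M[:3,3]
        return g["image"],P@R.from_rotvec(s["ee_rot"]).as_matrix().T+s["tcp_pos"]
    return g["image"],P@R.from_rotvec(g["rotation"]).as_matrix().T+g["position"]
HUE={"blue":(95,112),"yellow":(18,30),"violet":(125,145),"pink":(0,10),"teal":(84,94)}
def rect(P):
    """centre, long-axis yaw (deg, mod 180), sizes of xy points"""
    (c,s,a)=cv2.minAreaRect((P[:,:2]*1000).astype(np.float32))
    b=cv2.boxPoints((c,s,a)); e=[b[1]-b[0],b[2]-b[1]]; l=max(e,key=np.linalg.norm)
    return np.array(c)/1000,np.degrees(np.arctan2(l[1],l[0]))%180,sorted(s)
def Rt(yaw=0,tilt=0):
    """tool down, tool x = -X world; tilt leans it square to the slope; yaw (deg) about world z"""
    return R.from_euler("z",yaw,degrees=True)*R.from_euler("y",-tilt,degrees=True)*R.from_rotvec([0,np.pi,0])
def go(*targets):
    """rows (tool axes now) that reach each (tip-side grasp point pos, yaw, tilt)"""
    s=state(); r0=R.from_rotvec(s["ee_rot"])
    for p,y,t in targets:
        r1=Rt(y,t); q=(r0.inv()*r1).as_rotvec()
        tcp=np.array(p)-r1.apply([0,0,.006])
        d=r0.inv().apply(tcp-s["tcp_pos"])
        print("%.3f %.3f %.3f  %.3f %.3f %.3f   n>=%d"%(*q,*d,max(np.linalg.norm(d)/.05,np.degrees(np.linalg.norm(q))/8.59)+1))
E
python3 - <<'E'
from h import *
from scipy import ndimage as nd
for n in ("top","scene"):
    im,P=cloud(n); hsv=cv2.cvtColor(im,cv2.COLOR_RGB2HSV); z=P[...,2]
    inb=lambda b:(P[...,0]>b[0])&(P[...,0]<b[1])&(P[...,1]>b[2])&(P[...,1]<b[3])
    print(n)
    for u,v in ([(152,285),(100,285),(207,285),(152,243),(152,327),(265,249),(400,247),(262,195),(402,192),(302,222),(370,225),(510,320),(496,260),(456,243),(464,345),(516,343),(472,313),(468,329),(245,304),(291,305),(347,301),(392,297)] if n=="top" else []):
        print((u,v),np.nanmedian(P[v-1:v+2,u-1:u+2].reshape(-1,3),0).round(3))
    m=(z>.018)&(z<.045)&inb((.3,.5,-.25,.25)); L,k=nd.label(nd.binary_opening(m))
    for i in range(1,k+1):
        Q=P[L==i]
        if len(Q)>60: print("carton?",len(Q),Q.mean(0).round(3),[np.round(a,3) for a in rect(Q)],"z",np.percentile(Q[:,2],[50,95]).round(3),hsv[L==i].mean(0).round())
E
```

```text
top
(152, 285) [0.506 0.374 0.004]
(100, 285) [0.505 0.49  0.003]
(207, 285) [0.506 0.25  0.008]
(152, 243) [0.6   0.378 0.003]
(152, 327) [0.413 0.371 0.003]
(265, 249) [0.585 0.117 0.056]
(400, 247) [ 0.591 -0.175  0.056]
(262, 195) [0.695 0.121 0.102]
(402, 192) [ 0.703 -0.171  0.102]
(302, 222) [0.64  0.037 0.09 ]
(370, 225) [ 0.634 -0.105  0.097]
(510, 320) [ 0.443 -0.376  0.128]
(496, 260) [ 0.561 -0.348  0.14 ]
(456, 243) [ 0.602 -0.302  0.031]
(464, 345) [ 0.381 -0.312  0.037]
(516, 343) [ 0.388 -0.42   0.045]
(472, 313) [ 0.45  -0.327  0.046]
(468, 329) [ 0.416 -0.32   0.044]
(245, 304) [0.466 0.162 0.028]
(291, 305) [0.464 0.061 0.03 ]
(347, 301) [ 0.473 -0.061  0.03 ]
(392, 297) [ 0.482 -0.16   0.029]
carton? 501 [0.461 0.163 0.029] [array([0.462, 0.164]), np.float32(169.75), array([30.788, 78.294])] z [0.029 0.033] [ 61.  75. 145.]
carton? 513 [0.462 0.062 0.029] [array([0.463, 0.062]), np.float32(153.64), array([30.475, 83.376])] z [0.029 0.033] [ 25.  96. 162.]
carton? 451 [ 0.465 -0.062  0.029] [array([ 0.465, -0.062]), np.float32(3.971), array([30.159, 70.438])] z [0.029 0.032] [ 72.  54. 142.]
carton? 416 [ 0.471 -0.163  0.029] [array([ 0.472, -0.164]), np.float32(21.252), array([30.443, 67.896])] z [0.029 0.032] [ 16.  63. 156.]
scene
carton? 118 [ 0.47  -0.16   0.029] [array([ 0.47 , -0.162]), np.float32(20.611), array([33.359, 66.047])] z [0.03  0.033] [ 18.  52. 158.]
carton? 162 [ 0.466 -0.058  0.029] [array([ 0.465, -0.062]), np.float32(5.956), array([33.403, 68.922])] z [0.03  0.033] [ 71.  43. 146.]
carton? 250 [0.465 0.069 0.029] [array([0.463, 0.064]), np.float32(153.776), array([38.442, 80.697])] z [0.03  0.033] [ 26.  82. 159.]
carton? 256 [0.463 0.17  0.029] [array([0.462, 0.166]), np.float32(170.674), array([35.269, 76.715])] z [0.03  0.033] [ 61.  65. 149.]
```

```bash
python3 - <<'E'
from h import *
r=lambda a:np.round(a,4)
C={n:cloud(n) for n in ("top","scene")}
im,P=C["top"]; hsv=cv2.cvtColor(im,cv2.COLOR_RGB2HSV); z=P[...,2]
m=(z>-.01)&(hsv[...,0]>82)&(hsv[...,0]<98)&(hsv[...,1]>140)&(P[...,1]>.2)&(P[...,0]<.65)&(hsv[...,2]<90)
print("tray",m.sum(),rect(P[m]))
# deck plane: points in between
for n,(im,P) in C.items():
    X,Y,Z=[P[...,i] for i in range(3)]
    hsv=cv2.cvtColor(im,cv2.COLOR_RGB2HSV)
    m=(abs(X-.645)<.04)&(abs(Y+.034)<.03)&(Z>.03)
    Q=P[m]; A=np.c_[Q[:,:2],np.ones(len(Q))]; c=np.linalg.lstsq(A,Q[:,2],rcond=None)[0]
    print(n,"deck plane",len(Q),r(c),"slope",np.degrees(np.arctan(np.hypot(*c[:2]))),"yaw",np.degrees(np.arctan2(c[1],c[0])),"z=.05 at x",(.05-c[2]-c[1]*-.029)/c[0])
    h=(Z-(A[:1]*0+c)[0,0]*X-c[1]*Y-c[2])*np.cos(np.radians(25))
    for nm,y0,lo in (("remote",.037,.010),("brush",-.105,.018)):
        m=(h>lo)&(h<.04)&(abs(Y-y0)<.04)&(X>.59)&(X<.72); Q=P[m]
        print(nm,len(Q),r(Q.mean(0)),rect(Q),"h",r(np.percentile(h[m],[50,95])))
    m=(h>.006)&(h<.016)&(X>.56)&(X<.61)&(abs(Y+.029)<.14); 
    k=m&(hsv[...,1]>90); Q=P[k]; f=np.polyfit(Q[:,1],Q[:,0],1); print("lip",k.sum(),r(f),"x at -.029",np.polyval(f,-.029),"xy range",r(np.percentile(Q,[2,98],0)))
    m=(Z>.040)&(Z<.05)&(X>.3)&(X<.66)&(Y<-.27)&(Y>-.5); print("lampbase",m.sum(),rect(P[m]))
    m=(Z>.122)&(Z<.135)&(X>.38)&(X<.5)&(Y<-.27)&(Y>-.5); print("glass top",m.sum(),r(P[m].mean(0)),rect(P[m]) if m.sum()>5 else 0)
    m=(Z>.1)&(X>.5)&(X<.66)&(Y<-.27)&(Y>-.5); print("globe",m.sum(),r(np.percentile(P[m],[1,99],0)))
    m=(hsv[...,0]>50)&(hsv[...,0]<75)&(hsv[...,1]>120)&(Y<-.27)&(Y>-.4); print("green",m.sum(),r(P[m].mean(0)))
E
```

```text
tray 9932 (array([0.41766748, 0.36938434]), np.float32(2.737207), [251.03819274902344, 373.9837341308594])
top deck plane 1108 [ 0.466   0.0121 -0.2289] slope 24.992622769604775 yaw 1.4894038801978193 z=.05 at x 0.5993337272283799
remote 788 [0.6369 0.0375 0.0879] (array([0.63679852, 0.0343211 ]), np.float32(0.07632908), [71.05294036865234, 91.88346099853516]) h [0.0178 0.0208]
brush 715 [ 0.6321 -0.1025  0.0964] (array([ 0.6328208 , -0.10332809]), np.float32(0.9465237), [36.434471130371094, 83.77677917480469]) h [0.0294 0.0325]
lip 472 [-0.0269  0.5894] x at -.029 0.5901296776338814 xy range [[ 0.5828 -0.1628  0.0528]
 [ 0.5968  0.1063  0.0616]]
lampbase 3335 (array([ 0.49387418, -0.36394556]), np.float32(2.5471354), [119.56851959228516, 227.61326599121094])
glass top 661 [ 0.442  -0.381   0.1282] (array([ 0.44142538, -0.38167667]), np.float32(138.0698), [54.0273551940918, 54.671470642089844])
globe 1556 [[ 0.5195 -0.398   0.1011]
 [ 0.6027 -0.3195  0.1433]]
green 77 [ 0.5255 -0.3317  0.0571]
scene deck plane 168 [ 0.464   0.0076 -0.2267] slope 24.893636708267863 yaw 0.9351202924504672 z=.05 at x 0.5967228684827487
remote 236 [0.6445 0.0444 0.0911] (array([0.64008868, 0.03810846]), np.float32(179.15611), [76.01941680908203, 91.39494323730469]) h [0.0176 0.0197]
brush 204 [ 0.6398 -0.0942  0.0982] (array([ 0.63402246, -0.10064179]), np.float32(178.47287), [40.27463912963867, 86.34078979492188]) h [0.0269 0.0301]
lip 103 [-0.0276  0.5928] x at -.029 0.5935946902943411 xy range [[ 0.5849 -0.0885  0.0551]
 [ 0.5972  0.1067  0.0641]]
lampbase 730 (array([ 0.49267392, -0.3600343 ]), np.float32(1.282778), [122.43913269042969, 230.6086883544922])
glass top 114 [ 0.4433 -0.3765  0.1292] (array([ 0.44072067, -0.38115665]), np.float32(37.956715), [50.299259185791016, 57.170989990234375])
globe 432 [[ 0.5275 -0.3812  0.1005]
 [ 0.6044 -0.3138  0.1442]]
green 13 [ 0.4463 -0.3261  0.0463]
```

```bash
cat >> h.py <<'E'
DO=np.array([.597,-.029,.05]); DY=1.5; DR=R.from_euler("z",DY,degrees=True)*R.from_euler("y",-25,degrees=True)
dk=lambda x,y,z: DO+DR.apply([x,y,z])
E
python3 - <<'E'
from h import *
print(DR.inv().apply(np.array([.6385,.0365,.079])-DO),DR.inv().apply(np.array([.6315,-.1025,.0826])-DO))
go((dk(.05,.066,.12),DY,25))
E
```

```text
[0.05140876 0.06439121 0.00802566] [ 0.04329052 -0.07437792  0.01578342]
-0.102 -0.428 -0.459  -0.516 -0.291 0.037   n>=12
```

Call:
servo_tool(
  series="-0.102 -0.428 -0.459 -0.516 -0.291 0.037 1;-0.102 -0.428 -0.459 -0.516 -0.291 0.037 1;-0.102 -0.428 -0.459 -0.516 -0.291 0.037 1;-0.102 -0.428 -0.459 -0.516 -0.291 0.037 1;-0.102 -0.428 -0.459 -0.516 -0.291 0.037 1;-0.102 -0.428 -0.459 -0.516 -0.291 0.037 1;-0.102 -0.428 -0.459 -0.516 -0.291 0.037 1;-0.102 -0.428 -0.459 -0.516 -0.291 0.037 1;-0.102 -0.428 -0.459 -0.516 -0.291 0.037 1;-0.102 -0.428 -0.459 -0.516 -0.291 0.037 1;-0.102 -0.428 -0.459 -0.516 -0.291 0.037 1;-0.102 -0.428 -0.459 -0.516 -0.291 0.037 1;-0.102 -0.428 -0.459 -0.516 -0.291 0.037 1;-0.102 -0.428 -0.459 -0.516 -0.291 0.037 1;-0.102 -0.428 -0.459 -0.516 -0.291 0.037 1;-0.102 -0.428 -0.459 -0.516 -0.291 0.037 1;-0.102 -0.428 -0.459 -0.516 -0.291 0.037 1;-0.102 -0.428 -0.459 -0.516 -0.291 0.037 1",
)

```text
time_s: 2.15
tcp_pos: [0.5876, 0.0378, 0.1852]
ee_rot: [-0.037, 2.705, 0.009]
wrist_force: [0.1, -0.7, 0.3]
gripper_width: 0.0851
grip_force: 0.0
```

```bash
python3 - <<'E'
from h import *
s=state();print(s["tcp_pos"],s["joints"].round(2)); go((dk(.05,.066,.12),DY,25))
im,P=cloud("wrist"); cv2.imwrite("pics/w1.png",im[:,:,::-1])
Q=(P-DO)@DR.as_matrix() # deck coords
m=(Q[...,0]>.02)&(Q[...,0]<.1)&(Q[...,1]>-.02)&(Q[...,1]<.02); print("deck z",np.nanpercentile(Q[...,2][m],[5,50,95]))
A=np.c_[Q[m][:,:2],np.ones(m.sum())];print(np.linalg.lstsq(A,Q[m][:,2],rcond=None)[0])
m=(Q[...,2]>.010)&(Q[...,2]<.03)&(Q[...,1]>.03)&(Q[...,1]<.11)&(Q[...,0]>0.004)&(Q[...,0]<.14); print("remote",m.sum(),np.percentile(Q[m],[1,50,99],0).round(3),rect(Q[m]))
E
```

```text
[0.58758184 0.03781236 0.18515822] [-0.09  0.65 -0.1   1.99  1.02  0.13  0.46]
0.001 -0.000 0.001  0.000 -0.001 -0.000   n>=1
deck z [-0.00116952  0.20129217  0.22368075]
[-2.55849884  2.46580923  0.25997493]
remote 6120 [[0.005 0.048 0.015]
 [0.049 0.066 0.018]
 [0.101 0.083 0.02 ]] (array([0.05340426, 0.06580339]), np.float32(0.117355436), [36.02487564086914, 98.85774993896484])
```

Call:
servo_tool(
  series="0 0 0 0 0 0.04 1;0 0 0 0 0 0.07 1;0 0 0 0 0 0.09 1;0 0 0 0 0 0.098 1;0 0 0 0 0 0.098 0;0 0 0 0 0 0.098 -1;0 0 0 0 0 0.098 -1;0 0 0 0 0 0.098 -1;0 0 0 0 0 0.098 -1;0 0 0 0 0 0.098 -1;0 0 0 0 0 0.098 -1;0 0 0 0 0 0.098 -1;0 0 0 0 0 0.098 -1;0 0 0 0 0 0.07 -1;0 0 0 0 0 0.04 -1;0 0 0 0 0 0 -1;0 0 0 0 0 -0.03 -1;0 0 0 0 0 -0.03 -1",
)

```text
time_s: 4.0
tcp_pos: [0.5745, 0.0362, 0.2147]
ee_rot: [-0.035, 2.704, 0.008]
wrist_force: [1.2, -0.5, -0.5]
gripper_width: 0.0
grip_force: 0.0
```

```bash
python3 - <<'E'
from h import *
s=state();print(s["gripper_width"],s["grip_force"],s["wrist_force"])
go(((.53,.31,.16),0,0),((.53,.31,.024),0,0))
E
```

```text
5.294830536994574e-06 0.0 [ 1.24878315 -0.47200679 -0.50789255]
0.006 0.438 0.025  0.055 0.275 0.028   n>=6
0.006 0.438 0.025  0.112 0.275 0.151   n>=7
```

```bash
python3 - <<'E'
from h import *
im,P=cloud("wrist"); cv2.imwrite("pics/w2.png",im[:,:,::-1])
E
```

```text
(no output)
```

View pics/w2.png

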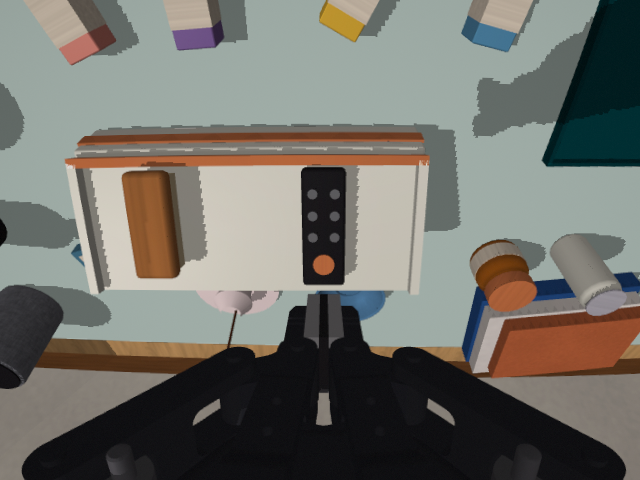

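The wrist picture shows the remote still in place (302–345, 168–285), with the shut fingers on its line at column 323. The fingers were most likely too slow to close before the lift. I'll try again with a longer wait.

```bash
python3 - <<'E'
from h import *
go((dk(.05,.066,.02),DY,25))
E
```

```text
-0.000 0.003 -0.001  0.002 0.000 0.133   n>=3
```

Call:
servo_tool(
  series="0 0 0 0 0 0 0.35;0 0 0 0 0 0 0.35;0 0 0 0 0 0 0.35;0 0 0 0 0 0 0.35;0 0 0 0 0 0 0.35;0 0 0 0 0 0 0.35;0 0 0 0 0 0 0.35;0 0 0 0 0 0 0.35;0 0 0 0 0 0 0.35;0 0 0 0 0 0 0.35",
)

```text
time_s: 5.05
tcp_pos: [0.5752, 0.0363, 0.2123]
ee_rot: [-0.035, 2.705, 0.008]
wrist_force: [-0.6, -0.5, -0.2]
gripper_width: 0.058
grip_force: 0.0
```

Call:
servo_tool(
  series="0 0 0 0 0 0.05 0.35;0 0 0 0 0 0.1 0.35;0 0 0 0 0 0.12 0.35;0 0 0 0 0 0.129 0.35;0 0 0 0 0 0.129 0.35;0 0 0 0 0 0.129 -1;0 0 0 0 0 0.129 -1;0 0 0 0 0 0.129 -1;0 0 0 0 0 0.129 -1;0 0 0 0 0 0.129 -1;0 0 0 0 0 0.129 -1;0 0 0 0 0 0.129 -1;0 0 0 0 0 0.129 -1;0 0 0 0 0 0.129 -1;0 0 0 0 0 0.129 -1",
)

```text
time_s: 6.55
tcp_pos: [0.6296, 0.0378, 0.0953]
ee_rot: [-0.035, 2.705, 0.008]
wrist_force: [-0.5, 0.2, -0.1]
gripper_width: -0.0
grip_force: 0.0
```

```bash
python3 - <<'E'
from h import *
print(DR.inv().apply(state()["tcp_pos"]-DO))
go((dk(.05,.066,.12),DY,25),((.53,.31,.16),0,0),((.53,.31,.025),0,0))
E
```

```text
[0.05027849 0.06591321 0.02655985]
0.000 -0.000 -0.000  0.000 0.000 -0.099   n>=2
0.006 0.436 0.025  0.054 0.275 -0.103   n>=6
0.006 0.436 0.025  0.111 0.275 0.019   n>=6
```

```bash
python3 - <<'E'
from h import *
im,P=cloud("wrist"); a=cv2.resize(im,(400,300)); b=cloud("scene")[0][200:300,210:390]; b=cv2.resize(b,(540,300),interpolation=cv2.INTER_CUBIC)[:,:400]
cv2.imwrite("pics/w3.png",np.hstack([a,b])[:,:,::-1])
E
```

```text
(no output)
```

View pics/w3.png

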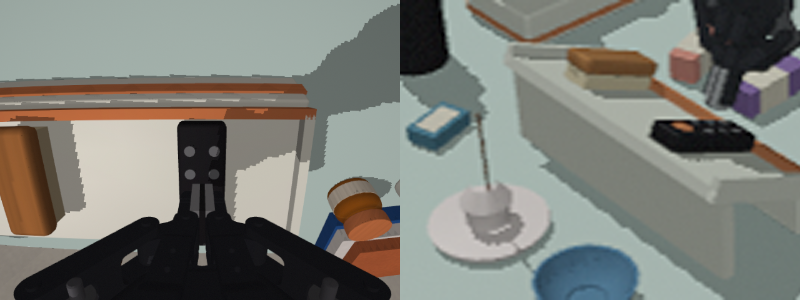

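```bash
python3 - <<'E'
from h import *
s=state();print(s["tcp_pos"],s["gripper_width"]); r=R.from_rotvec(s["ee_rot"])
tip=s["tcp_pos"]+r.apply([0,0,.025]);print("tip",tip)
im,P=cloud("scene")
for u,v in ((312,236),(314,233),(316,230),(318,226),(310,238),(306,241)): print((u,v),P[v,u].round(3),im[v,u])
g=get_image("scene");Rc=R.from_rotvec(g["rotation"])
for z in (.025,0): 
    c=Rc.inv().apply(s["tcp_pos"]+r.apply([0,0,z])-g["position"]); print(z,cv2.projectPoints(np.array([[c[0],-c[1],-c[2]]]),np.zeros(3),np.zeros(3),g["camera_matrix"],g["dist"])[0].ravel())
im,P=cloud("wrist"); T=r.inv().apply((P-s["tcp_pos"]).reshape(-1,3)).reshape(P.shape)
m=(abs(T[...,0])<.015)&(abs(T[...,1])<.012)&(T[...,2]<.06)&(T[...,2]>-.03)
print("along tool z near axis",np.nanpercentile(T[...,2][m],[1,10,25,50,75,90,99]).round(3))
for v in range(230,320,6): print(v,T[v,318].round(3),T[v,325].round(3),im[v,325])
E
```

```text
[0.62963397 0.03774531 0.0953707 ] 1.4667874519911367e-05
tip [0.64018914 0.03802146 0.0727099 ]
(312, 236) [ 0.531 -0.088 -0.   ] [164 153 137]
(314, 233) [0.631 0.043 0.117] [112 115 116]
(316, 230) [0.624 0.043 0.123] [100 104 105]
(318, 226) [0.619 0.046 0.135] [73 77 76]
(310, 238) [ 0.598 -0.015  0.058] [143  94  60]
(306, 241) [0.65  0.033 0.096] [56 39 32]
0.025 [310.40627443 247.62744962]
0 [313.2271867  238.95554386]
along tool z near axis [-0.03  -0.027 -0.021  0.008  0.009  0.009  0.01 ]
230 [ 0.033 -0.002  0.01 ] [0.033 0.001 0.009] [24 23 24]
236 [ 0.03  -0.002  0.009] [0.03  0.001 0.009] [24 23 25]
242 [ 0.027 -0.003  0.009] [0.027 0.001 0.01 ] [24 22 25]
248 [ 0.024 -0.003  0.009] [0.024 0.001 0.009] [25 25 27]
254 [ 0.021 -0.003  0.01 ] [0.021 0.001 0.009] [25 23 25]
260 [ 0.018 -0.003  0.009] [0.018 0.001 0.009] [25 23 24]
266 [ 0.016 -0.003  0.008] [0.015 0.001 0.01 ] [24 24 25]
272 [ 0.012 -0.003  0.01 ] [0.012 0.001 0.01 ] [25 23 25]
278 [ 0.009 -0.003  0.009] [0.009 0.001 0.009] [25 24 25]
284 [ 0.006 -0.003  0.01 ] [0.006 0.001 0.01 ] [26 24 26]
290 [ 0.003 -0.003  0.009] [0.003 0.001 0.008] [26 24 26]
296 [ 0.011 -0.002 -0.015] [ 0.012  0.001 -0.016] [14 13 14]
302 [ 0.012 -0.002 -0.021] [ 0.011  0.001 -0.021] [16 14 14]
308 [ 0.012 -0.002 -0.027] [ 0.011  0.001 -0.026] [12 12 11]
314 [ 0.011 -0.002 -0.031] [ 0.011  0.001 -0.031] [14 13 14]
```

The wrist picture shows the shut fingers ending above the remote, and both cameras put the real fingertips about 12 mm behind the reported TCP, not 25 mm ahead of it. That explains both empty grips. I'll correct the offset to the seen tips and check it by contact force.

Call:
servo_tool(
  series="0 0 0 0 0 0 0.35;0 0 0 0 0 0 0.35;0 0 0 0 0 0 0.35;0 0 0 0 0 0 0.35;0 0 0 0 0 0 0.35;0 0 0 0 0 0 0.35;0 0 0 0 0 0 0.35;0 0 0 0 0 0 0.35;0 0 0 0 0 0 0.35;0 0 0 0 0 0.01 0.35;0 0 0 0 0 0.02 0.35;0 0 0 0 0 0.025 0.35;0 0 0 0 0 0.03 0.35;0 0 0 0 0 0.033 0.35;0 0 0 0 0 0.033 0.35",
)

```text
time_s: 8.3
tcp_pos: [0.6435, 0.0381, 0.065]
ee_rot: [-0.035, 2.706, 0.008]
wrist_force: [0.1, -0.5, 0.2]
gripper_width: 0.0575
grip_force: 0.0
```

Call:
servo_tool(
  series="0 0 0 0 0 0 -1;0 0 0 0 0 0 -1;0 0 0 0 0 0 -1;0 0 0 0 0 0 -1;0 0 0 0 0 0 -1;0 0 0 0 0 0 -1;0 0 0 0 0 0 -1;0 0 0 0 0 0 -1;0 0 0 0 0 0 -1",
)

```text
time_s: 9.2
tcp_pos: [0.6435, 0.0382, 0.066]
ee_rot: [-0.035, 2.705, 0.008]
wrist_force: [-6.1, 0.4, 7.0]
gripper_width: 0.0342
grip_force: 60.4
```

```bash
sed -i 's/r1.apply(\[0,0,.006\])/r1.apply([0,0,OFF])/; s/^def go/OFF=-.031\ndef go/' h.py; python3 - <<'E'
from h import *
print(DR.inv().apply(state()["tcp_pos"]-DO))
go((dk(.05,.066,.12),DY,25),((.53,.31,.16),0,0),((.53,.31,.03),0,0))
E
```

```text
[ 0.05046898  0.06593078 -0.00586996]
0.000 0.000 -0.000  0.000 0.000 -0.095   n>=2
0.006 0.436 0.025  0.070 0.275 -0.102   n>=7
0.006 0.436 0.025  0.125 0.275 0.016   n>=7
```

Call:
servo_tool(
  series="0 0 0 0 0 -0.03 -1;0 0 0 0 0 -0.06 -1;0 0 0 0 0 -0.095 -1;0.002 0.15 0.008 0.02 0.05 -0.1 -1;0.004 0.3 0.016 0.05 0.1 -0.1 -1;0.006 0.436 0.025 0.07 0.15 -0.102 -1;0.006 0.436 0.025 0.07 0.19 -0.102 -1;0.006 0.436 0.025 0.07 0.23 -0.102 -1;0.006 0.436 0.025 0.07 0.275 -0.102 -1;0.006 0.436 0.025 0.07 0.275 -0.102 -1;0.006 0.436 0.025 0.09 0.275 -0.05 -1;0.006 0.436 0.025 0.11 0.275 -0.02 -1;0.006 0.436 0.025 0.12 0.275 0.005 -1;0.006 0.436 0.025 0.125 0.275 0.016 -1;0.006 0.436 0.025 0.125 0.275 0.016 -1",
)

```text
time_s: 10.7
tcp_pos: [0.5298, 0.3102, -0.0022]
ee_rot: [0.0, -3.141, 0.001]
wrist_force: [0.3, -0.1, -0.1]
gripper_width: 0.0344
grip_force: 67.5
```

```bash
python3 - <<'E'
from h import *
s=state();print(s["wrist_force"],s["gripper_width"])
go(((.53,.31,.027),0,0))
E
```

```text
[ 0.32600215 -0.11385143 -0.07026472] 0.03443756055829716
-0.001 -0.001 0.000  -0.000 -0.000 0.002   n>=1
```

```bash
python3 - <<'E'
from h import *
go((dk(.045,-.0735,.14),DY,25))
E
```

```text
-0.006 -0.437 -0.025  -0.064 -0.413 -0.170   n>=10
```

Call:
servo_tool(
  series="0 0 0 0 0 0.001 0.35;0 0 0 0 0 0.001 0.35;0 0 0 0 0 0.001 0.35;0 0 0 0 0 0.001 0.35;0 0 0 0 0 0.001 0.35;0 0 0 0 0 0.001 0.35;0 0 0 0 0 -0.05 0.35;0 0 0 0 0 -0.1 0.35;0 0 0 0 0 -0.15 0.35;-0.002 -0.15 -0.01 -0.02 -0.05 -0.17 0.35;-0.004 -0.3 -0.02 -0.04 -0.1 -0.17 0.35;-0.006 -0.437 -0.025 -0.064 -0.15 -0.17 0.35;-0.006 -0.437 -0.025 -0.064 -0.2 -0.17 0.35;-0.006 -0.437 -0.025 -0.064 -0.25 -0.17 0.35;-0.006 -0.437 -0.025 -0.064 -0.3 -0.17 0.35;-0.006 -0.437 -0.025 -0.064 -0.35 -0.17 0.35;-0.006 -0.437 -0.025 -0.064 -0.4 -0.17 0.35;-0.006 -0.437 -0.025 -0.064 -0.413 -0.17 0.35;-0.006 -0.437 -0.025 -0.064 -0.413 -0.17 0.35;-0.006 -0.437 -0.025 -0.064 -0.413 -0.17 0.35",
)

```text
time_s: 12.7
tcp_pos: [0.5935, -0.107, 0.1681]
ee_rot: [-0.027, 2.705, 0.005]
wrist_force: [0.1, 1.4, -0.3]
gripper_width: 0.0578
grip_force: 0.0
```

```bash
python3 - <<'E'
from h import *
im,P=cloud("wrist"); Q=(P-DO)@DR.as_matrix()
m=(Q[...,2]>.024)&(Q[...,2]<.036)&(Q[...,1]>-.12)&(Q[...,1]<-.03)&(Q[...,0]>-.005)&(Q[...,0]<.12); print("brush",m.sum(),np.percentile(Q[m],[1,50,99],0).round(3),rect(Q[m]))
m=(Q[...,0]>.02)&(Q[...,0]<.08)&(Q[...,1]>-.03)&(Q[...,1]<.1)&(abs(Q[...,2])<.02); print("deck z",np.percentile(Q[...,2][m],[5,50,95]))
im,P=cloud("top"); 
m=(P[...,0]>.42)&(P[...,0]<.62)&(P[...,1]>.26)&(P[...,1]<.49)&(P[...,2]>.014)&(P[...,2]<.06);print("remote",rect(P[m]),np.median(P[m],0))
go((dk(.045,-.0735,.025),DY,25))
E
```

```text
brush 6648 [[ 0.004 -0.092  0.025]
 [ 0.044 -0.075  0.029]
 [ 0.091 -0.057  0.031]] (array([ 0.04788337, -0.07494578]), np.float32(0.17853725), [36.07060623168945, 89.51885223388672])
deck z [-0.00144957 -0.00035771  0.00072505]
remote (array([0.51475574, 0.39076144]), np.float32(92.88277), [177.87924194335938, 204.2109375]) [0.53033579 0.30930082 0.02116929]
0.000 0.001 -0.001  0.001 0.000 0.115   n>=3
```

Call:
servo_tool(
  series="0 0 0 0 -0.001 0.05 0.35;0 0 0 0 -0.001 0.09 0.35;0 0 0 0 -0.001 0.11 0.35;0 0 0 0 -0.001 0.115 0.35;0 0 0 0 -0.001 0.115 0.35;0 0 0 0 -0.001 0.115 -1;0 0 0 0 -0.001 0.115 -1;0 0 0 0 -0.001 0.115 -1;0 0 0 0 -0.001 0.115 -1;0 0 0 0 -0.001 0.115 -1;0 0 0 0 -0.001 0.115 -1;0 0 0 0 -0.001 0.115 -1;0 0 0 0 -0.001 0.115 -1",
)

```text
time_s: 14.1
tcp_pos: [0.6428, -0.1022, 0.0642]
ee_rot: [-0.035, 2.704, 0.008]
wrist_force: [-0.2, 2.3, 2.1]
gripper_width: 0.0354
grip_force: 60.0
```

```bash
python3 - <<'E'
from h import *
print(DR.inv().apply(state()["tcp_pos"]-DO))
go((dk(.045,-.075,.13),DY,25),((.52,.39,.20),0,0),((.52,.39,.03),0,0))
E
```

```text
[ 0.04575925 -0.07432896 -0.0056574 ]
0.000 0.001 -0.000  0.001 -0.001 -0.105   n>=3
0.006 0.437 0.026  0.055 0.495 -0.141   n>=11
0.006 0.437 0.026  0.127 0.495 0.013   n>=11
```

Call:
servo_tool(
  series="0 0 0 0 0 -0.04 -1;0 0 0 0 0 -0.08 -1;0 0 0 0 0 -0.12 -1;0.002 0.15 0.008 0.02 0.05 -0.14 -1;0.004 0.3 0.016 0.04 0.1 -0.14 -1;0.006 0.437 0.026 0.055 0.15 -0.141 -1;0.006 0.437 0.026 0.055 0.2 -0.141 -1;0.006 0.437 0.026 0.055 0.25 -0.141 -1;0.006 0.437 0.026 0.055 0.3 -0.141 -1;0.006 0.437 0.026 0.055 0.35 -0.141 -1;0.006 0.437 0.026 0.055 0.4 -0.141 -1;0.006 0.437 0.026 0.055 0.45 -0.141 -1;0.006 0.437 0.026 0.055 0.495 -0.141 -1;0.006 0.437 0.026 0.055 0.495 -0.141 -1;0.006 0.437 0.026 0.075 0.495 -0.1 -1;0.006 0.437 0.026 0.095 0.495 -0.055 -1;0.006 0.437 0.026 0.115 0.495 -0.015 -1;0.006 0.437 0.026 0.127 0.495 0.01 -1;0.006 0.437 0.026 0.127 0.495 0.013 -1;0.006 0.437 0.026 0.127 0.495 0.013 -1",
)

```text
time_s: 16.1
tcp_pos: [0.5203, 0.3891, -0.0023]
ee_rot: [-0.002, -3.141, 0.002]
wrist_force: [-0.4, -0.5, -0.4]
gripper_width: 0.0347
grip_force: 75.7
```

```bash
python3 - <<'E'
from h import *
go(((.52,.39,.03),0,0),((.442,-.18,.27),0,0),((.441,-.381,.27),2,0))
E
```

```text
-0.001 -0.001 -0.001  0.000 0.001 -0.001   n>=1
-0.001 -0.001 -0.001  0.078 -0.570 -0.240   n>=13
-0.001 -0.001 -0.036  0.079 -0.771 -0.240   n>=17
```

Call:
servo_tool(
  series="0 0 0 0 0 0 0.35;0 0 0 0 0 0 0.35;0 0 0 0 0 0 0.35;0 0 0 0 0 0 0.35;0 0 0 0 0 0 0.35;0 0 0 0 0 0 0.35;0 0 0 0 0 -0.05 0.35;0 0 0 0 0 -0.1 0.35;0 0 0 0 0 -0.15 0.35;0 0 0 0 0 -0.2 0.35;0 0 0 0.01 -0.04 -0.24 1;0 0 0 0.02 -0.09 -0.24 1;0 0 0 0.03 -0.13 -0.24 1;0 0 0 0.04 -0.18 -0.24 1;0 0 0 0.05 -0.22 -0.24 1;0 0 0 0.06 -0.27 -0.24 1;0 0 0 0.07 -0.32 -0.24 1;0 0 0 0.08 -0.37 -0.24 1;0 0 0 0.08 -0.42 -0.24 1;0 0 0 0.08 -0.47 -0.24 1",
)

```text
time_s: 18.1
tcp_pos: [0.4397, -0.0794, 0.239]
ee_rot: [0.001, 3.141, -0.001]
wrist_force: [1.4, 0.3, -0.8]
gripper_width: 0.0852
grip_force: 0.0
```

```bash
python3 - <<'E'
from h import *
print(state()["joints"].round(2));go(((.441,-.381,.27),2,0))
im,P=cloud("top"); 
m=(P[...,0]>.45)&(P[...,0]<.6)&(P[...,1]>.35)&(P[...,1]<.43)&(P[...,2]>.024)&(P[...,2]<.06);print("brush",rect(P[m]),np.median(P[m],0))
E
```

```text
[ 0.59  0.6  -0.84  1.88  0.56  0.91  1.06]
-0.001 0.001 -0.035  -0.002 -0.302 0.000   n>=7
brush (array([0.52261304, 0.38906613]), np.float32(0.46875265), [36.64484405517578, 89.62955474853516]) [0.52351688 0.38727865 0.03265813]
```

Brush placed. On to a hover over the glass.

Call:
servo_tool(
  series="0 0 -0.035 0 -0.05 0 1;0 0 -0.035 0 -0.1 0 1;0 0 -0.035 0 -0.15 0 1;0 0 -0.035 0 -0.2 0 1;0 0 -0.035 0 -0.25 0 1;0 0 -0.035 -0.002 -0.302 0 1;0 0 -0.035 -0.002 -0.302 0 1;0 0 -0.035 -0.002 -0.302 0 1;0 0 -0.035 -0.002 -0.302 0 1",
)

```text
time_s: 19.05
tcp_pos: [0.4422, -0.3783, 0.2389]
ee_rot: [-0.056, 3.141, 0.0]
wrist_force: [-0.4, 0.4, 0.1]
gripper_width: 0.0855
grip_force: 0.0
```

```bash
python3 - <<'E'
from h import *
print(state()["joints"].round(2),state()["tcp_pos"])
im,P=cloud("wrist"); cv2.imwrite("pics/w4.png",im[:,:,::-1])
Z=P[...,2]; m=(Z>.12)&(Z<.14)&(abs(P[...,0]-.441)<.05)&(abs(P[...,1]+.381)<.05); print(m.sum(),P[m].mean(0),rect(P[m]) if m.sum()>9 else 0)
m=(Z>.038)&(Z<.05)&(P[...,1]<-.28)&(P[...,0]<.65); print("base",rect(P[m]))
go(((.441,-.381,.11),2,0))
E
```

```text
[ 1.04  0.8  -0.85  1.42  0.62  1.2   1.72] [ 0.44218154 -0.37832762  0.23886854]
4438 [ 0.4396305  -0.38291252  0.12888464] (array([ 0.44084238, -0.38296603]), np.float32(1.166212), [55.168392181396484, 56.42938995361328])
base (array([ 0.49216531, -0.36532315]), np.float32(2.4925845), [120.56875610351562, 227.7060546875])
-0.000 0.000 0.001  0.001 -0.003 0.160   n>=4
```

View pics/w4.png

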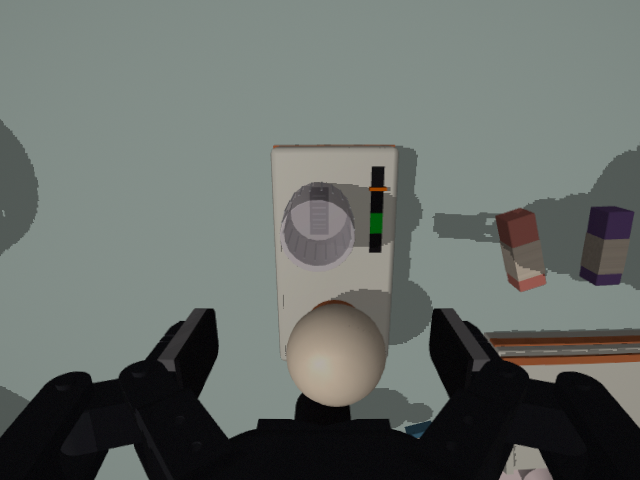

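The glass's closed end is at (318,227), the globe at (336,355) and the open fingers at (190,350) and (460,350). Before descending I'll check in the wrist depth how far the gripper's body stands behind the tips.

```bash
python3 - <<'E'
from h import *
s=state();r=R.from_rotvec(s["ee_rot"])
im,P=cloud("wrist");T=(P-s["tcp_pos"])@r.as_matrix()
for u,v in ((320,405),(320,425),(320,445),(320,470),(205,320),(205,350),(180,370),(460,350),(450,320),(440,350),(435,320)): print((u,v),T[v,u].round(3))
E
```

```text
(320, 405) [-0.229 -0.004  0.199]
(320, 425) [ 0.011 -0.001 -0.085]
(320, 445) [ 0.01  -0.001 -0.09 ]
(320, 470) [ 0.012 -0.001 -0.097]
(205, 320) [ 0.011 -0.043 -0.034]
(205, 350) [-0.    -0.043 -0.037]
(180, 370) [ 0.008 -0.043 -0.06 ]
(460, 350) [ 0.01   0.043 -0.053]
(450, 320) [ 0.012  0.045 -0.036]
(440, 350) [ 0.001  0.042 -0.038]
(435, 320) [ 0.007  0.043 -0.027]
```

Call:
servo_tool(
  series="0 0 0 0.002 -0.004 0.05 1;0 0 0 0.002 -0.004 0.1 1;0 0 0 0.002 -0.004 0.13 1;0 0 0 0.002 -0.004 0.15 1;0 0 0 0.002 -0.004 0.163 1;0 0 0 0.002 -0.004 0.163 1;0 0 0 0.002 -0.004 0.163 -1;0 0 0 0.002 -0.004 0.163 -1;0 0 0 0.002 -0.004 0.163 -1;0 0 0 0.002 -0.004 0.163 -1;0 0 0 0.002 -0.004 0.163 -1;0 0 0 0.002 -0.004 0.163 -1;0 0 0 0.002 -0.004 0.163 -1;0 0 0 0.002 -0.004 0.163 -1;0 0 0 0.002 -0.004 0.163 -1",
)

```text
time_s: 20.65
tcp_pos: [0.4406, -0.3837, 0.0774]
ee_rot: [-0.053, 3.14, -0.002]
wrist_force: [-2.8, 2.3, 13.3]
gripper_width: 0.0558
grip_force: 62.2
```

```bash
python3 - <<'E'
from h import *
s=state();print(s["tcp_pos"],s["wrist_force"],s["gripper_width"])
print(s["tcp_pos"][2]+.031)
E
```

```text
[ 0.4406273  -0.38365517  0.07737963] [-2.75221578  2.25521001 13.34152321] 0.05577844376086272
0.108379632695828
```

```bash
python3 - <<'E'
from h import *
go(((.4406,-.3836,.27),2,0),((.46,.1,.27),0,0),((.47,.452,.27),0,0),((.47,.452,.07),0,0))
E
```

```text
-0.001 0.002 -0.001  -0.000 -0.000 -0.162   n>=4
-0.001 0.002 0.034  -0.036 0.482 -0.162   n>=11
-0.001 0.002 0.034  -0.058 0.834 -0.163   n>=18
-0.001 0.002 0.034  -0.058 0.834 0.037   n>=17
```

Call:
servo_tool(
  series="0 0 0 0 0 -0.04 -1;0 0 0 0 0 -0.08 -1;0 0 0 0 0 -0.12 -1;0 0 0 0 0 -0.16 -1;0 0 0.02 0 0.05 -0.16 -1;0 0 0.03 0 0.1 -0.16 -1;0 0 0.03 0 0.15 -0.16 -1;0 0 0.03 0 0.2 -0.16 -1;0 0 0.03 0 0.25 -0.16 -1;0 0 0.03 0 0.3 -0.16 -1;0 0 0.03 0 0.35 -0.16 -1;0 0 0.03 0 0.4 -0.16 -1;0 0 0.03 0 0.45 -0.16 -1;0 0 0.03 0 0.5 -0.16 -1;0 0 0.03 0 0.55 -0.16 -1;0 0 0.03 0 0.6 -0.16 -1;0 0 0.03 0 0.65 -0.16 -1;0 0 0.03 0 0.7 -0.16 -1;0 0 0.03 0 0.7 -0.16 -1",
)

```text
time_s: 22.55
tcp_pos: [0.4137, 0.3226, 0.2364]
ee_rot: [0.018, -3.141, -0.007]
wrist_force: [0.4, -1.3, -1.7]
gripper_width: 0.0555
grip_force: 65.2
```

```bash
python3 - <<'E'
from h import *
print(state()["gripper_width"]);go(((.47,.452,.27),0,0),((.47,.452,.07),0,0))
E
```

```text
0.05554124195137325
0.004 -0.000 0.012  -0.058 0.129 -0.002   n>=3
0.004 -0.000 0.012  -0.058 0.128 0.198   n>=5
```

Call:
servo_tool(
  series="0.004 0 0.012 -0.02 0.045 0 -1;0.004 0 0.012 -0.04 0.09 0 -1;0.004 0 0.012 -0.058 0.128 0 -1;0.004 0 0.012 -0.058 0.128 0 -1;0.004 0 0.012 -0.058 0.128 0.05 -1;0.004 0 0.012 -0.058 0.128 0.1 -1;0.004 0 0.012 -0.058 0.128 0.15 -1;0.004 0 0.012 -0.058 0.128 0.18 -1;0.004 0 0.012 -0.058 0.128 0.195 -1;0.004 0 0.012 -0.058 0.128 0.198 -1;0.004 0 0.012 -0.058 0.128 0.198 -1",
)

```text
time_s: 23.65
tcp_pos: [0.4739, 0.4449, 0.0391]
ee_rot: [0.013, 3.141, -0.004]
wrist_force: [-0.3, -0.1, -0.3]
gripper_width: 0.0559
grip_force: 65.2
```

```bash
python3 - <<'E'
from h import *
s=state();print(s["wrist_force"],s["gripper_width"],s["tcp_pos"])
E
```

```text
[-0.32980584 -0.13118843 -0.26688023] 0.055934253789886444 [0.473868   0.44485142 0.03908654]
```

Call:
servo_tool(
  series="0 0 0 0 0 0.002 -1;0 0 0 0 0 0.002 1;0 0 0 0 0 0.002 1;0 0 0 0 0 0.002 1;0 0 0 0 0 0.002 1;0 0 0 0 0 0.002 1;0 0 0 0 0 -0.05 1;0 0 0 0 0 -0.1 1;0 0 0 0 0 -0.15 1;0 0 0 0 -0.05 -0.2 1;0 0 0 0.01 -0.1 -0.22 1;0 0 0 0.02 -0.15 -0.22 1;0 0 0 0.03 -0.2 -0.22 1;0 0 0 0.03 -0.25 -0.22 1;0 0 0 0.03 -0.3 -0.22 1;0 0 0 0.03 -0.35 -0.22 1;0 0 0 0.03 -0.4 -0.22 1;0 0 0 0.03 -0.4 -0.22 1;0 0 0 0.03 -0.4 -0.22 1",
)

```text
time_s: 25.55
tcp_pos: [0.4404, 0.0421, 0.2593]
ee_rot: [-0.02, -3.141, 0.009]
wrist_force: [0.8, 0.3, 1.0]
gripper_width: 0.0857
grip_force: 0.0
```

```bash
cat >> h.py <<'E'
def cartons(n):
    """label and print cartons lying on the table, from one camera"""
    from scipy import ndimage as nd
    im,P=cloud(n); hsv=cv2.cvtColor(im,cv2.COLOR_RGB2HSV)
    m=(P[...,2]>.022)&(P[...,2]<.04)&(P[...,0]>.33)&(P[...,0]<.57)&(abs(P[...,1])<.24)
    L,k=nd.label(nd.binary_opening(m))
    for i in range(1,k+1):
        Q=P[L==i]
        if len(Q)>150:
            h=hsv[L==i]; h=h[h[:,1]>70]; c,y,s=rect(Q)
            print("hue %3.0f  c %s yaw %.1f size %s z %.3f"%(np.median(h[:,0]),c.round(4),(y+90)%180-90,np.round(s),np.median(Q[:,2])))
    return im,P
E
python3 - <<'E'
from h import *
im,P=cartons("wrist"); cv2.imwrite("pics/w5.png",im[:,:,::-1])
im,P=cartons("top")
for a,b,c in ((.26,.345,.01),(.345,.43,.02),(.42,.49,.06)):
    m=(P[...,0]>.43)&(P[...,0]<.58)&(P[...,1]>a)&(P[...,1]<b)&(P[...,2]>c)&(P[...,2]<.15);print(rect(P[m]),np.median(P[m],0))
E
```

```text
hue  21  c [0.4637 0.0628] yaw -26.4 size [31. 84.] z 0.030
hue 101  c [0.4648 0.1642] yaw -9.2 size [33. 85.] z 0.030
hue 136  c [ 0.4718 -0.0619] yaw 3.7 size [32. 84.] z 0.030
hue   4  c [ 0.4803 -0.1609] yaw 20.2 size [33. 83.] z 0.030
hue   5  c [ 0.4796 -0.1608] yaw 21.3 size [31. 84.] z 0.029
hue 133  c [ 0.4712 -0.0618] yaw 3.5 size [31. 84.] z 0.029
hue 101  c [0.4646 0.1637] yaw -9.6 size [31. 84.] z 0.029
(array([0.51162598, 0.31029678]), np.float32(178.6667), [38.865840911865234, 135.6772003173828]) [0.5302693  0.30851679 0.02110661]
(array([0.50806564, 0.39996902]), np.float32(179.80238), [59.52227020263672, 118.9021987915039]) [0.49802262 0.39837224 0.03380879]
(array([0.47440714, 0.4468002 ]), np.float32(179.99025), [53.506431579589844, 57.041507720947266]) [0.47643399 0.44247971 0.08692806]
```

View pics/w5.png

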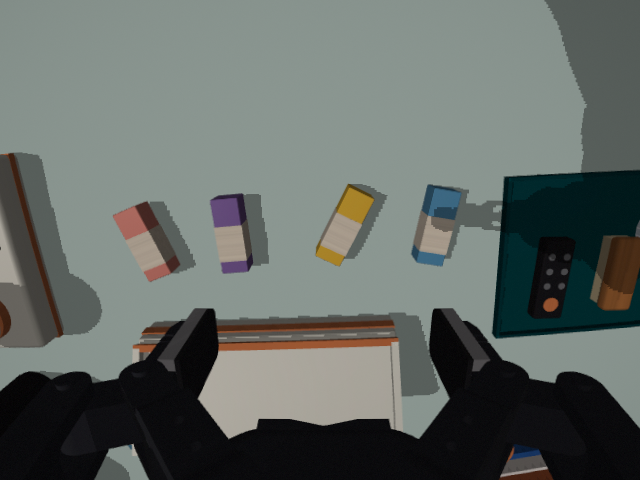

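```bash
python3 - <<'E'
from h import *
go(((.4647,.164,.13),-9.3,0),((.4647,.164,.024),-9.3,0))
E
```

```text
-0.004 0.001 0.154  -0.023 0.119 0.160   n>=5
-0.004 0.001 0.154  -0.023 0.120 0.266   n>=6
```

Call:
servo_tool(
  series="-0.004 0 0.154 -0.01 0.04 0.04 0.35;-0.004 0 0.154 -0.02 0.08 0.08 0.35;-0.004 0 0.154 -0.023 0.12 0.11 0.35;-0.004 0 0.154 -0.023 0.12 0.15 0.35;-0.004 0 0.154 -0.023 0.12 0.18 0.35;-0.004 0 0.154 -0.023 0.12 0.21 0.35;-0.004 0 0.154 -0.023 0.12 0.24 0.35;-0.004 0 0.154 -0.023 0.12 0.255 0.35;-0.004 0 0.154 -0.023 0.12 0.266 0.35;-0.004 0 0.154 -0.023 0.12 0.266 0.35;-0.004 0 0.154 -0.023 0.12 0.266 -1;-0.004 0 0.154 -0.023 0.12 0.266 -1;-0.004 0 0.154 -0.023 0.12 0.266 -1;-0.004 0 0.154 -0.023 0.12 0.266 -1;-0.004 0 0.154 -0.023 0.12 0.266 -1;-0.004 0 0.154 -0.023 0.12 0.266 -1;-0.004 0 0.154 -0.023 0.12 0.266 -1;-0.004 0 0.154 -0.023 0.12 0.266 -1",
)

```text
time_s: 27.45
tcp_pos: [0.4648, 0.1645, -0.0062]
ee_rot: [0.254, 3.13, 0.001]
wrist_force: [-1.8, -0.5, 7.7]
gripper_width: 0.029
grip_force: 60.1
```

```bash
python3 - <<'E'
from h import *
s=state();print(s["wrist_force"],s["gripper_width"],s["tcp_pos"][2]+.031)
go(((.50,.14,.16),DY,0),(dk(.046,.093,.09),DY,25),(dk(.046,.093,.026),DY,25))
E
```

```text
[-1.79573441 -0.53690957  7.70074294] 0.028985163950014037 0.024842538155469992
0.001 0.002 -0.188  -0.039 -0.018 -0.135   n>=3
-0.040 -0.433 -0.185  -0.161 -0.075 -0.129   n>=5
-0.040 -0.433 -0.185  -0.187 -0.070 -0.071   n>=5
```

Call:
servo_tool(
  series="0 0 0 0 0 -0.04 -1;0 0 0 0 0 -0.09 -1;0 0 -0.08 -0.02 -0.01 -0.135 -1;-0.01 -0.05 -0.188 -0.04 -0.02 -0.15 -1;-0.03 -0.2 -0.187 -0.08 -0.04 -0.15 -1;-0.04 -0.34 -0.185 -0.12 -0.06 -0.145 -1;-0.04 -0.433 -0.185 -0.161 -0.075 -0.129 -1;-0.04 -0.433 -0.185 -0.161 -0.075 -0.129 -1;-0.04 -0.433 -0.185 -0.161 -0.075 -0.129 -1;-0.04 -0.433 -0.185 -0.174 -0.073 -0.1 -1;-0.04 -0.433 -0.185 -0.183 -0.071 -0.08 -1;-0.04 -0.433 -0.185 -0.187 -0.07 -0.072 -1;-0.04 -0.433 -0.185 -0.187 -0.07 -0.072 -1",
)

```text
time_s: 28.75
tcp_pos: [0.6376, 0.0649, 0.0646]
ee_rot: [-0.035, 2.707, 0.007]
wrist_force: [0.6, -0.5, -0.9]
gripper_width: 0.0288
grip_force: 59.5
```

```bash
python3 - <<'E'
from h import *
s=state();print(s["wrist_force"],s["gripper_width"],DR.inv().apply(s["tcp_pos"]-DO))
go((dk(.046,.093,.025),DY,25))
E
```

```text
[ 0.57145905 -0.50626348 -0.87472291] 0.028776519953192605 [ 0.04520346  0.09281934 -0.00492599]
-0.001 -0.002 -0.000  -0.001 0.000 0.001   n>=1
```

Call:
servo_tool(
  series="0 0 0 0 0 0.001 0.15;0 0 0 0 0 0.001 0.15;0 0 0 0 0 0.001 0.15;0 0 0 0 0 0.001 0.15;0 0 0 0 0 0.001 0.15;0 0 0 0 0 -0.03 0.15;0 0 0 0 0 -0.07 0.15;0 0 0 0 0 -0.12 0.35;0 0.15 0 0.02 -0.03 -0.15 0.35;0 0.3 0 0.06 -0.05 -0.16 0.35;0 0.435 0 0.1 -0.05 -0.15 0.35;0 0.435 0 0.14 -0.05 -0.13 0.35;0 0.435 0 0.16 -0.05 -0.12 0.35;0 0.435 0 0.16 -0.05 -0.12 0.35;0 0.435 0 0.16 -0.05 -0.12 0.35",
)

```text
time_s: 30.25
tcp_pos: [0.4425, 0.0098, 0.1059]
ee_rot: [0.041, -3.139, 0.002]
wrist_force: [0.6, -0.1, 0.5]
gripper_width: 0.0573
grip_force: 0.0
```

```bash
cat >> h.py <<'E'
def ondeck(P):
    Q=(P-DO)@DR.as_matrix(); m=(Q[...,2]>.022)&(Q[...,2]<.05)&(Q[...,0]>-.01)&(Q[...,0]<.13)&(abs(Q[...,1])<.138)
    from scipy import ndimage as nd
    L,k=nd.label(nd.binary_opening(m))
    for i in range(1,k+1):
        q=Q[L==i]
        if len(q)>100: print("deck",rect(q),"z",np.median(q[:,2]))
E
python3 - <<'E'
from h import *
im,P=cartons("wrist");ondeck(P);im,P=cartons("top");ondeck(P)
go(((.4637,.0628,.13),-26.4,0),((.4637,.0628,.024),-26.4,0))
E
```

```text
hue  21  c [0.4636 0.0625] yaw -26.0 size [31. 84.] z 0.030
hue 136  c [ 0.4662 -0.0622] yaw 3.4 size [31. 73.] z 0.030
hue   4  c [ 0.4801 -0.1607] yaw 20.0 size [33. 84.] z 0.030
hue   5  c [ 0.4795 -0.1606] yaw 20.7 size [31. 83.] z 0.029
hue 132  c [ 0.4755 -0.0616] yaw 4.4 size [30. 75.] z 0.029
hue  23  c [0.4702 0.0642] yaw -26.4 size [21. 73.] z 0.029
deck (array([0.04332023, 0.09239619]), np.float32(178.06572), [29.740812301635742, 85.90119171142578]) z 0.02910125859093126
-0.001 0.001 0.487  -0.021 0.052 0.008   n>=4
-0.001 0.001 0.487  -0.021 0.052 0.114   n>=4
```

Call:
servo_tool(
  series="0 0 0.13 -0.021 0.03 0 0.35;0 0 0.27 -0.021 0.052 0 0.35;0 0 0.4 -0.021 0.052 0.01 0.35;0 0 0.487 -0.021 0.052 0.03 0.35;0 0 0.487 -0.021 0.052 0.06 0.35;0 0 0.487 -0.021 0.052 0.09 0.35;0 0 0.487 -0.021 0.052 0.105 0.35;0 0 0.487 -0.021 0.052 0.114 0.35;0 0 0.487 -0.021 0.052 0.114 0.35;0 0 0.487 -0.021 0.052 0.114 -1;0 0 0.487 -0.021 0.052 0.114 -1;0 0 0.487 -0.021 0.052 0.114 -1;0 0 0.487 -0.021 0.052 0.114 -1;0 0 0.487 -0.021 0.052 0.114 -1;0 0 0.487 -0.021 0.052 0.114 -1;0 0 0.487 -0.021 0.052 0.114 -1;0 0 0.487 -0.021 0.052 0.114 -1",
)

```text
time_s: 32.05
tcp_pos: [0.4636, 0.0625, -0.0066]
ee_rot: [0.718, 3.057, -0.0]
wrist_force: [0.1, 0.1, 9.8]
gripper_width: 0.029
grip_force: 60.1
```

```bash
python3 - <<'E'
from h import *
s=state();print(s["wrist_force"],s["gripper_width"],s["tcp_pos"][2]+.031)
go(((.50,.04,.16),DY,0),(dk(.046,.031,.09),DY,25),(dk(.046,.031,.025),DY,25))
E
```

```text
[0.0504665  0.1280596  9.83176407] 0.029045817418112997 0.024431384885119933
-0.000 0.001 -0.487  -0.043 -0.004 -0.136   n>=4
-0.106 -0.426 -0.480  -0.161 0.013 -0.129   n>=5
-0.106 -0.426 -0.480  -0.185 0.026 -0.070   n>=5
```

Call:
servo_tool(
  series="0 0 0 0 0 -0.04 -1;0 0 0 0 0 -0.09 -1;0 0 -0.15 -0.02 0 -0.135 -1;0 0 -0.3 -0.03 -0.004 -0.15 -1;0 0 -0.44 -0.043 -0.004 -0.15 -1;-0.03 -0.12 -0.487 -0.08 0 -0.15 -1;-0.06 -0.26 -0.485 -0.12 0.007 -0.145 -1;-0.106 -0.4 -0.48 -0.161 0.013 -0.129 -1;-0.106 -0.426 -0.48 -0.161 0.013 -0.129 -1;-0.106 -0.426 -0.48 -0.161 0.013 -0.129 -1;-0.106 -0.426 -0.48 -0.173 0.02 -0.1 -1;-0.106 -0.426 -0.48 -0.181 0.024 -0.08 -1;-0.106 -0.426 -0.48 -0.185 0.026 -0.07 -1;-0.106 -0.426 -0.48 -0.185 0.026 -0.07 -1",
)

```text
time_s: 33.45
tcp_pos: [0.6403, 0.0031, 0.0621]
ee_rot: [-0.035, 2.708, 0.007]
wrist_force: [-0.6, 0.7, -0.4]
gripper_width: 0.0289
grip_force: 63.5
```

```bash
python3 - <<'E'
from h import *
s=state();print(s["wrist_force"],s["gripper_width"],DR.inv().apply(s["tcp_pos"]-DO))
go((dk(.046,.031,.025),DY,25))
E
```

```text
[-0.62719078  0.68227375 -0.37108222] 0.02890229187305504 [ 0.04507609  0.03099965 -0.0076533 ]
-0.001 -0.003 -0.000  -0.001 -0.000 -0.002   n>=1
```

Call:
servo_tool(
  series="0 0 0 0 0 0 0.12;0 0 0 0 0 0 0.12;0 0 0 0 0 0 0.12;0 0 0 0 0 0 0.12;0 0 0 0 0 0 0.12;0 0 0 0 0 -0.03 0.12;0 0 0 0 0 -0.07 0.12;0 0 0 0 0 -0.12 0.35;0 0.15 0 0.02 -0.03 -0.15 0.35;0 0.3 0 0.06 -0.06 -0.16 0.35;0 0.435 0 0.1 -0.08 -0.15 0.35;0 0.435 0 0.14 -0.08 -0.13 0.35;0 0.435 0 0.16 -0.08 -0.12 0.35;0 0.435 0 0.16 -0.08 -0.12 0.35;0 0.435 0 0.16 -0.08 -0.12 0.35",
)

```text
time_s: 34.95
tcp_pos: [0.4434, -0.0831, 0.1026]
ee_rot: [0.039, -3.136, 0.001]
wrist_force: [0.8, 0.3, 0.1]
gripper_width: 0.0574
grip_force: 0.0
```

```bash
python3 - <<'E'
from h import *
im,P=cartons("wrist");ondeck(P);im,P=cartons("top");ondeck(P)
go(((.4715,-.0619,.13),3.6,0),((.4715,-.0619,.024),3.6,0))
E
```

```text
hue 136  c [ 0.4718 -0.0618] yaw 4.1 size [31. 84.] z 0.030
hue   4  c [ 0.4705 -0.1649] yaw 20.6 size [32. 64.] z 0.030
hue 133  c [ 0.4811 -0.061 ] yaw 3.0 size [30. 63.] z 0.029
deck (array([0.04320778, 0.09226469]), np.float32(177.87915), [29.571733474731445, 85.72183990478516]) z 0.02910954961593174
deck (array([0.04405943, 0.03163413]), np.float32(179.36668), [29.24271011352539, 84.03855895996094]) z 0.029163122778590567
-0.001 -0.001 -0.036  -0.025 0.019 0.005   n>=1
-0.001 -0.001 -0.036  -0.025 0.019 0.111   n>=3
```

Call:
servo_tool(
  series="0 0 -0.04 -0.025 0.019 0.005 0.35;0 0 -0.04 -0.025 0.019 0.04 0.35;0 0 -0.04 -0.025 0.019 0.07 0.35;0 0 -0.04 -0.025 0.019 0.095 0.35;0 0 -0.04 -0.025 0.019 0.111 0.35;0 0 -0.04 -0.025 0.019 0.111 0.35;0 0 -0.04 -0.025 0.019 0.111 -1;0 0 -0.04 -0.025 0.019 0.111 -1;0 0 -0.04 -0.025 0.019 0.111 -1;0 0 -0.04 -0.025 0.019 0.111 -1;0 0 -0.04 -0.025 0.019 0.111 -1;0 0 -0.04 -0.025 0.019 0.111 -1;0 0 -0.04 -0.025 0.019 0.111 -1;0 0 -0.04 -0.025 0.019 0.111 -1",
)

```text
time_s: 36.45
tcp_pos: [0.472, -0.062, -0.0059]
ee_rot: [-0.105, 3.138, -0.001]
wrist_force: [-0.8, 0.6, 7.6]
gripper_width: 0.0293
grip_force: 60.0
```

```bash
python3 - <<'E'
from h import *
s=state();print(s["wrist_force"],s["gripper_width"],s["tcp_pos"][2]+.031)
go(((.50,-.06,.16),DY,0),(dk(.046,-.031,.09),DY,25),(dk(.046,-.031,.025),DY,25))
E
```

```text
[-0.82418589  0.60824746  7.60237292] 0.029327691976687272 0.025139499031185654
-0.001 0.001 0.040  -0.028 0.000 -0.135   n>=3
0.008 -0.435 0.040  -0.143 -0.007 -0.129   n>=4
0.008 -0.435 0.040  -0.170 -0.008 -0.070   n>=4
```

Call:
servo_tool(
  series="0 0 0 0 0 -0.04 -1;0 0 0 0 0 -0.09 -1;0 0 0.04 -0.028 0 -0.135 -1;0 -0.14 0.04 -0.06 0 -0.15 -1;0.005 -0.28 0.04 -0.1 -0.004 -0.145 -1;0.008 -0.42 0.04 -0.143 -0.007 -0.129 -1;0.008 -0.435 0.04 -0.143 -0.007 -0.129 -1;0.008 -0.435 0.04 -0.143 -0.007 -0.129 -1;0.008 -0.435 0.04 -0.156 -0.007 -0.1 -1;0.008 -0.435 0.04 -0.165 -0.008 -0.08 -1;0.008 -0.435 0.04 -0.17 -0.008 -0.071 -1;0.008 -0.435 0.04 -0.17 -0.008 -0.071 -1",
)

```text
time_s: 37.65
tcp_pos: [0.6529, -0.0605, 0.0721]
ee_rot: [-0.036, 2.73, 0.013]
wrist_force: [-0.4, 0.1, -0.4]
gripper_width: 0.0291
grip_force: 60.1
```

```bash
python3 - <<'E'
from h import *
s=state();print(s["wrist_force"],s["gripper_width"],DR.inv().apply(s["tcp_pos"]-DO))
go((dk(.046,-.031,.025),DY,25))
E
```

```text
[-0.3966138   0.07696413 -0.37566412] 0.02911651269574953 [ 0.05925514 -0.03292307 -0.00324272]
0.004 -0.025 -0.000  0.013 0.002 0.003   n>=1
```

Call:
servo_tool(
  series="0 0 0 0 0 0 -1;0 0 0 0 0 0 -1",
)

```text
time_s: 37.85
tcp_pos: [0.6526, -0.0607, 0.0734]
ee_rot: [-0.036, 2.729, 0.012]
wrist_force: [0.3, 0.0, -0.2]
gripper_width: 0.0287
grip_force: 60.1
```

```bash
python3 - <<'E'
from h import *
s=state();print(s["wrist_force"],s["gripper_width"],DR.inv().apply(s["tcp_pos"]-DO))
go((dk(.046,-.031,.025),DY,25))
E
```

```text
[ 0.31440834  0.04192334 -0.20175037] 0.028715033637040293 [ 0.05953935 -0.03314125 -0.00198758]
0.003 -0.024 -0.000  0.013 0.002 0.004   n>=1
```

Call:
servo_tool(
  series="0.001 -0.012 0 0.006 0.001 0 -1;0.003 -0.024 0 0.013 0.002 0.002 -1;0.003 -0.024 0 0.013 0.002 0.004 -1;0.003 -0.024 0 0.013 0.002 0.004 -1;0.003 -0.024 0 0.013 0.002 0.004 -1;0.003 -0.024 0 0.013 0.002 0.004 -1",
)

```text
time_s: 38.45
tcp_pos: [0.6417, -0.0592, 0.0635]
ee_rot: [-0.035, 2.708, 0.008]
wrist_force: [-0.7, -0.6, 0.2]
gripper_width: 0.0292
grip_force: 60.2
```

```bash
python3 - <<'E'
from h import *
s=state();print(s["wrist_force"],s["joints"].round(2),DR.inv().apply(s["tcp_pos"]-DO))
go((dk(.046,-.031,.025),DY,25))
E
```

```text
[-0.67037719 -0.55844227  0.24667732] [ 0.28  0.95 -0.4   1.88  1.9   0.28 -0.15] [ 0.04545342 -0.0313607  -0.00635147]
-0.000 -0.003 -0.000  -0.001 0.000 -0.000   n>=1
```

Call:
servo_tool(
  series="0 0 0 0 0 0 0.12;0 0 0 0 0 0 0.12;0 0 0 0 0 0 0.12;0 0 0 0 0 0 0.12;0 0 0 0 0 0 0.12;0 0 0 0 0 -0.03 0.12;0 0 0 0 0 -0.07 0.12;0 0 0 0 0 -0.12 0.35;0 0.15 0 0.02 -0.03 -0.15 0.35;0 0.3 0 0.06 -0.06 -0.16 0.35;0 0.435 0 0.1 -0.09 -0.15 0.35;0 0.435 0 0.14 -0.1 -0.13 0.35;0 0.435 0 0.15 -0.1 -0.12 0.35;0 0.435 0 0.15 -0.1 -0.12 0.35;0 0.435 0 0.15 -0.1 -0.12 0.35;0 0.435 0 0.15 -0.1 -0.12 0.35",
)

```text
time_s: 40.05
tcp_pos: [0.4584, -0.1637, 0.1092]
ee_rot: [-0.041, 3.14, 0.001]
wrist_force: [0.6, 0.3, 0.6]
gripper_width: 0.0576
grip_force: 0.0
```

```bash
python3 - <<'E'
from h import *
im,P=cartons("wrist");ondeck(P);im,P=cartons("top");ondeck(P)
go(((.48,-.1608,.13),20.3,0),((.48,-.1608,.024),20.3,0))
E
```

```text
hue   4  c [ 0.48  -0.161] yaw 20.9 size [31. 84.] z 0.030
deck (array([ 0.00861013, -0.0301757 ]), np.float32(88.421394), [13.050415992736816, 26.353965759277344]) z 0.0292907256325215
hue   5  c [ 0.4919 -0.156 ] yaw 20.5 size [31. 57.] z 0.029
deck (array([ 0.04444456, -0.03098376]), np.float32(0.52793354), [29.76772689819336, 86.54232788085938]) z 0.029173393298820224
deck (array([0.043255  , 0.09212769]), np.float32(177.611), [29.69289779663086, 85.90362548828125]) z 0.028996109267974777
deck (array([0.04324961, 0.03162854]), np.float32(179.44984), [29.246784210205078, 84.39313507080078]) z 0.02911994767150848
0.000 0.002 -0.327  -0.021 0.002 0.011   n>=3
0.000 0.002 -0.327  -0.021 0.002 0.117   n>=3
```

Call:
servo_tool(
  series="0 0 -0.15 -0.021 0.002 0.005 0.35;0 0 -0.29 -0.021 0.002 0.01 0.35;0 0 -0.33 -0.021 0.002 0.03 0.35;0 0 -0.33 -0.021 0.002 0.06 0.35;0 0 -0.33 -0.021 0.002 0.09 0.35;0 0 -0.33 -0.021 0.002 0.107 0.35;0 0 -0.33 -0.021 0.002 0.116 0.35;0 0 -0.33 -0.021 0.002 0.116 0.35;0 0 -0.33 -0.021 0.002 0.116 -1;0 0 -0.33 -0.021 0.002 0.116 -1;0 0 -0.33 -0.021 0.002 0.116 -1;0 0 -0.33 -0.021 0.002 0.116 -1;0 0 -0.33 -0.021 0.002 0.116 -1;0 0 -0.33 -0.021 0.002 0.116 -1;0 0 -0.33 -0.021 0.002 0.116 -1;0 0 -0.33 -0.021 0.002 0.116 -1",
)

```text
time_s: 41.75
tcp_pos: [0.4797, -0.1613, -0.0058]
ee_rot: [-0.557, 3.09, -0.001]
wrist_force: [-2.3, 1.5, 9.5]
gripper_width: 0.0288
grip_force: 60.3
```

```bash
python3 - <<'E'
from h import *
s=state();print(s["wrist_force"],s["gripper_width"],s["tcp_pos"][2]+.031)
go(((.50,-.14,.16),DY,0),(dk(.046,-.093,.09),DY,25),(dk(.046,-.093,.026),DY,25))
E
```

```text
[-2.27199031  1.45972931  9.54173644] 0.028849292349035528 0.02524928390967768
-0.000 0.002 0.330  -0.027 0.013 -0.135   n>=3
0.072 -0.430 0.325  -0.142 -0.011 -0.128   n>=4
0.072 -0.430 0.325  -0.168 -0.019 -0.070   n>=4
```

Call:
servo_tool(
  series="0 0 0 0 0 -0.04 -1;0 0 0 0 0 -0.09 -1;0 0 0.12 -0.02 0.01 -0.135 -1;0 0 0.25 -0.027 0.013 -0.15 -1;0.01 -0.05 0.33 -0.05 0.01 -0.155 -1;0.03 -0.18 0.33 -0.08 0.005 -0.15 -1;0.05 -0.3 0.327 -0.11 -0.005 -0.14 -1;0.072 -0.43 0.325 -0.142 -0.011 -0.128 -1;0.072 -0.43 0.325 -0.142 -0.011 -0.128 -1;0.072 -0.43 0.325 -0.142 -0.011 -0.128 -1;0.072 -0.43 0.325 -0.142 -0.011 -0.128 -1;0.072 -0.43 0.325 -0.142 -0.011 -0.128 -1;0.072 -0.43 0.325 -0.142 -0.011 -0.128 -1",
)

```text
time_s: 43.05
tcp_pos: [0.616, -0.1224, 0.1215]
ee_rot: [-0.034, 2.707, 0.008]
wrist_force: [0.1, 0.8, 0.7]
gripper_width: 0.0287
grip_force: 59.3
```

```bash
python3 - <<'E'
from h import *
s=state();print(s["gripper_width"])
go((dk(.046,-.093,.025),DY,25))
E
```

```text
0.028683645884098878
-0.000 -0.002 -0.001  -0.001 0.001 0.064   n>=2
```

Call:
servo_tool(
  series="0 0 0 0 0 0.02 -1;0 0 0 0 0 0.04 -1;0 0 0 0 0 0.055 -1;0 0 0 0 0 0.063 -1;0 0 0 0 0 0.063 -1;0 0 0 0 0 0.063 -1",
)

```text
time_s: 43.65
tcp_pos: [0.648, -0.1233, 0.069]
ee_rot: [-0.036, 2.719, 0.013]
wrist_force: [0.2, 0.3, 0.4]
gripper_width: 0.0292
grip_force: 59.5
```

```bash
python3 - <<'E'
from h import *
s=state();print(s["wrist_force"],s["gripper_width"])
go((dk(.046,-.093,.025),DY,25))
E
```

```text
[0.24212846 0.25065856 0.43667671] 0.029181285554388234
0.004 -0.013 -0.000  0.006 0.003 0.003   n>=1
```

Call:
servo_tool(
  series="0.004 -0.013 0 0.006 0.003 0.002 -1;0.004 -0.013 0 0.006 0.003 0.003 -1;0.004 -0.013 0 0.006 0.003 0.003 -1;0.004 -0.013 0 0.006 0.003 0.003 -1",
)

```text
time_s: 44.05
tcp_pos: [0.6497, -0.1222, 0.0682]
ee_rot: [-0.037, 2.718, 0.012]
wrist_force: [0.6, 0.6, -0.2]
gripper_width: 0.0287
grip_force: 59.5
```

```bash
python3 - <<'E'
from h import *
s=state();print(s["wrist_force"],s["gripper_width"])
go((dk(.046,-.093,.025),DY,25))
E
```

```text
[ 0.574115    0.6368849  -0.17591881] 0.028680654030973217
0.003 -0.013 0.000  0.007 0.002 0.001   n>=1
```

Call:
servo_tool(
  series="0.003 -0.013 0 0.008 0.002 0 -1;0.003 -0.013 0 0.008 0.002 0 -1;0.003 -0.013 0 0.008 0.002 0.001 -1;0.003 -0.013 0 0.008 0.002 0.001 -1;0.003 -0.013 0 0.008 0.002 0.001 -1;0.003 -0.013 0 0.008 0.002 0.001 -1;0.003 -0.013 0 0.008 0.002 0.001 -1;0.003 -0.013 0 0.008 0.002 0.001 -1",
)

```text
time_s: 44.85
tcp_pos: [0.6428, -0.1201, 0.0637]
ee_rot: [-0.036, 2.705, 0.008]
wrist_force: [0.3, -0.4, 0.3]
gripper_width: 0.0293
grip_force: 59.5
```

```bash
python3 - <<'E'
from h import *
s=state();print(s["wrist_force"],s["gripper_width"],s["joints"].round(2))
go((dk(.046,-.093,.025),DY,25))
E
```

```text
[ 0.28691084 -0.36651837  0.32131838] 0.029301262525118124 [ 0.38  0.95 -0.38  1.84  1.81  0.21  0.05]
0.000 -0.000 0.000  -0.001 -0.001 0.000   n>=1
```

Call:
servo_tool(
  series="0 0 0 0 0 0 0.12;0 0 0 0 0 0 0.12;0 0 0 0 0 0 0.12;0 0 0 0 0 0 0.12;0 0 0 0 0 0 0.12;0 0 0 0 0 -0.03 0.12;0 0 0 0 0 -0.07 0.12;0 0 0 0 0 -0.12 0.12;0 0.15 0 0.02 -0.03 -0.16 -1;0 0.3 0 0.06 -0.06 -0.2 -1;0 0.435 0 0.09 -0.09 -0.23 -1;0 0.435 0 0.11 -0.13 -0.23 -1;0 0.435 0 0.11 -0.17 -0.23 -1;0 0.435 0 0.11 -0.2 -0.23 -1;0 0.435 0 0.11 -0.2 -0.23 -1;0 0.435 0 0.11 -0.2 -0.23 -1;0 0.435 0 0.11 -0.2 -0.23 -1;0 0.435 0 0.11 -0.2 -0.23 -1",
)

```text
time_s: 46.65
tcp_pos: [0.4516, -0.3244, 0.2257]
ee_rot: [-0.043, 3.14, 0.001]
wrist_force: [0.5, -0.1, -0.3]
gripper_width: -0.0
grip_force: 0.0
```

```bash
python3 - <<'E'
from h import *
s=state();print(s["tcp_pos"])
im,P=cloud("top");ondeck(P)
im,P=cloud("wrist"); cv2.imwrite("pics/w6.png",im[:,:,::-1]);Z=P[...,2];hsv=cv2.cvtColor(im,cv2.COLOR_RGB2HSV)
m=(Z>.038)&(Z<.049)&(P[...,1]<-.28)&(P[...,0]<.65); print("base",rect(P[m]),np.median(Z[m]))
b=(Z>.046)&(Z<.065)&(abs(P[...,0]-.439)<.04)&(abs(P[...,1]+.381)<.025); print("wheel",b.sum(),np.percentile(P[b],[2,50,98],0).round(4))
o=(hsv[...,0]<18)&(hsv[...,1]>150)&(hsv[...,2]>100)&(abs(P[...,1]+.325)<.03)&(P[...,0]<.5)&(Z>.03); print("pointer",o.sum(),np.median(P[o],0))
k=(hsv[...,0]>45)&(hsv[...,0]<80)&(hsv[...,1]>120)&(abs(P[...,1]+.325)<.03); print("green",k.sum(),np.percentile(P[k],[2,50,98],0).round(4))
E
```

```text
[ 0.45158441 -0.32444734  0.2256918 ]
deck (array([ 0.04518777, -0.09130344]), np.float32(1.5610248), [30.31778907775879, 84.226318359375]) z 0.028934387126402283
deck (array([ 0.04494059, -0.03095124]), np.float32(0.42578495), [29.631301879882812, 85.18295288085938]) z 0.028931325563635906
deck (array([0.04292237, 0.0924114 ]), np.float32(178.13725), [29.552396774291992, 86.26342010498047]) z 0.02908965631022992
deck (array([0.04386377, 0.03164708]), np.float32(179.35141), [29.229171752929688, 84.75997161865234]) z 0.028913490492809342
base (array([ 0.47746204, -0.36670764]), np.float32(2.4350045), [120.23033142089844, 197.1148681640625]) 0.04499581268978281
wheel 988 [[ 0.4043 -0.4031  0.046 ]
 [ 0.4389 -0.3819  0.0476]
 [ 0.4743 -0.3579  0.0547]]
pointer 65 [ 0.4154345  -0.32916218  0.05143141]
green 289 [[ 0.4391 -0.3331  0.0448]
 [ 0.4491 -0.3274  0.0462]
 [ 0.4598 -0.3218  0.0478]]
```

View pics/w6.png

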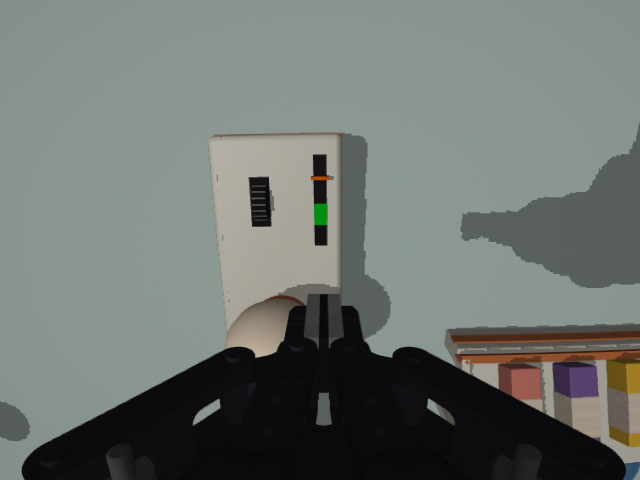

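All four cartons lie on the slope. The wheel shows at (260,202), the orange pointer at (322,178) and the green zone at (321,214). The pointer needs about 33.7 mm, which is roughly 2.25 rad or 49 mm of rim travel.

```bash
cat >> h.py <<'E'
def pointer():
    im,P=cloud("wrist"); hsv=cv2.cvtColor(im,cv2.COLOR_RGB2HSV); Z=P[...,2]
    o=(hsv[...,0]<18)&(hsv[...,1]>150)&(hsv[...,2]>100)&(abs(P[...,1]+.325)<.03)&(P[...,0]<.5)&(Z>.03)
    print("pointer",o.sum(),np.median(P[o],0).round(4) if o.any() else 0)
    return im,P
E
python3 - <<'E'
from h import *
im,P=pointer();Z=P[...,2];hsv=cv2.cvtColor(im,cv2.COLOR_RGB2HSV)
b=(hsv[...,2]<60)&(Z>.040)&(Z<.06)&(abs(P[...,0]-.439)<.04)&(abs(P[...,1]+.381)<.02); print(b.sum(),rect(P[b]),P[b][:,2].max())
go(((.428,-.381,.054+.019+.02),2.5,0))
E
```

```text
pointer 65 [ 0.4155 -0.3292  0.0519]
819 (array([ 0.43917514, -0.38265161]), np.float32(2.4107544), [17.99020004272461, 44.6483154296875]) 0.05540550509343431
0.000 0.002 -0.016  0.025 -0.056 0.164   n>=4
```

Call:
servo_tool(
  series="0 0 -0.016 0.025 -0.03 0.04 -1;0 0 -0.016 0.025 -0.057 0.08 -1;0 0 -0.016 0.025 -0.057 0.12 -1;0 0 -0.016 0.025 -0.057 0.15 -1;0 0 -0.016 0.025 -0.057 0.17 -1;0 0 -0.016 0.025 -0.057 0.175 -1;0 0 -0.016 0.025 -0.057 0.178 -1;0 0 -0.016 0.025 -0.057 0.18 -1;0 0 -0.016 0.025 -0.057 0.18 -1",
)

```text
time_s: 47.7
tcp_pos: [0.4283, -0.3832, 0.0464]
ee_rot: [-0.066, 3.139, -0.001]
wrist_force: [0.4, 0.3, -0.7]
gripper_width: 0.0
grip_force: 0.0
```

```bash
python3 - <<'E'
from h import *
s=state();print(s["wrist_force"],s["tcp_pos"]+[0,0,.012])
im,P=cloud("wrist");T=(P-s["tcp_pos"])@R.from_rotvec(s["ee_rot"]).as_matrix()
m=(abs(T[...,0])<.03)&(abs(T[...,1])<.02)&(T[...,2]<.02)
cv2.imwrite("pics/w7.png",im[:,:,::-1])
E
```

```text
[ 0.39037384  0.28029664 -0.70583383] [ 0.4282711  -0.38321201  0.05839592]
```

Call:
servo_tool(
  series="0 0 0 0 0 0.001 -1;0 0 0 0 0 0.002 -1;0 0 0 0 0 0.003 -1;0 0 0 0 0 0.004 -1;0 0 0 0 0 0.004 -1",
)

```text
time_s: 48.25
tcp_pos: [0.4282, -0.3834, 0.0433]
ee_rot: [-0.066, 3.139, -0.002]
wrist_force: [-7.5, 2.8, 32.6]
gripper_width: -0.0003
grip_force: 16.5
```

Call:
servo_tool(
  series="0 0 0 0 0 0.001 -1;0 0 0 0 0 0.001 -1;0 0 0 0 0 0.001 -1",
)

```text
time_s: 48.55
tcp_pos: [0.4283, -0.3834, 0.043]
ee_rot: [-0.066, 3.138, -0.003]
wrist_force: [-12.4, 4.7, 45.0]
gripper_width: 0.0001
grip_force: 23.5
```

Call:
servo_tool(
  series="0 0 0 0 0 -0.003 -1;0 0 0 0 0 -0.003 -1;0 0 0 0 0 -0.003 -1",
)

```text
time_s: 48.85
tcp_pos: [0.4281, -0.3833, 0.044]
ee_rot: [-0.066, 3.139, -0.001]
wrist_force: [-1.3, 0.9, 10.9]
gripper_width: 0.0002
grip_force: 5.3
```

Call:
servo_tool(
  series="0 0 0 -0.003 0 -0.0004 -1;0 0 0 -0.006 0 -0.0004 -1;0 0 0 -0.009 0 -0.0004 -1;0 0 0 -0.012 0 -0.0004 -1;0 0 0 -0.015 0 -0.0004 -1;0 0 0 -0.018 0 -0.0004 -1;0 0 0 -0.02 0 -0.0004 -1;0 0 0 -0.02 0 -0.0004 -1",
)

```text
time_s: 49.65
tcp_pos: [0.4488, -0.3824, 0.0445]
ee_rot: [-0.066, 3.138, -0.001]
wrist_force: [1.4, -1.1, 9.8]
gripper_width: 0.0003
grip_force: 5.1
```

```bash
python3 - <<'E'
from h import *
pointer()
E
```

```text
pointer 277 [ 0.4296 -0.329   0.0519]
```

Call:
servo_tool(
  series="0 0 0 0 0 -0.006 -1;0 0 0 0 0 -0.01 -1;0 0 0 0.02 0 -0.01 -1;0 0 0 0.02 0 -0.01 -1;0 0 0 0.02 0 -0.004 -1;0 0 0 0.02 0 -0.001 -1;0 0 0 0.02 0 0 -1;0 0 0 0.02 0 0 -1;0 0 0 0.017 0 0 -1;0 0 0 0.014 0 0 -1;0 0 0 0.011 0 0 -1;0 0 0 0.008 0 0 -1;0 0 0 0.005 0 0 -1;0 0 0 0.002 0 0 -1;0 0 0 0 0 0 -1;0 0 0 0 0 0 -1;0 0 0 0 0 -0.006 -1;0 0 0 0 0 -0.01 -1;0 0 0 0 0 -0.01 -1",
)

```text
time_s: 51.6
tcp_pos: [0.4482, -0.3822, 0.0545]
ee_rot: [-0.067, 3.139, -0.0]
wrist_force: [0.3, -0.0, -0.6]
gripper_width: -0.0002
grip_force: 0.0
```

```bash
python3 - <<'E'
from h import *
pointer()
E
```

```text
pointer 169 [ 0.4439 -0.3277  0.052 ]
```

Call:
servo_tool(
  series="0 0 0 0.014 0 0 -1;0 0 0 0.014 0 0 -1;0 0 0 0.014 0 0.006 -1;0 0 0 0.014 0 0.009 -1;0 0 0 0.014 0 0.01 -1;0 0 0 0.014 0 0.01 -1;0 0 0 0.011 0 0.01 -1;0 0 0 0.009 0 0.01 -1;0 0 0 0.007 0 0.01 -1;0 0 0 0.007 0 0.01 -1;0 0 0 0.007 0 0.004 -1;0 0 0 0.007 0 -0.03 -1;0 0 0 0.007 0 -0.08 -1;0 0 0 0.007 0.04 -0.13 -1;0 0 0 0.007 0.06 -0.18 -1;0 0 0 0.007 0.06 -0.18 -1;0 0 0 0.007 0.06 -0.18 -1",
)

```text
time_s: 53.35
tcp_pos: [0.4391, -0.322, 0.2361]
ee_rot: [-0.068, 3.137, -0.003]
wrist_force: [-0.1, -0.4, -1.2]
gripper_width: -0.0
grip_force: 0.0
```

```bash
python3 - <<'E'
from h import *
im,P=pointer(); im2,P=cloud("top");ondeck(P)
cv2.imwrite("pics/f.png",np.hstack([cv2.resize(im,(400,300)),cv2.resize(im2,(400,300))])[:,:,::-1])
for a,b,c in ((.27,.345,.012),(.365,.415,.025),(.41,.49,.08)):
    m=(P[...,0]>.43)&(P[...,0]<.58)&(P[...,1]>a)&(P[...,1]<b)&(P[...,2]>c)&(P[...,2]<.15);print(np.median(P[m],0))
E
```

```text
pointer 49 [ 0.4488 -0.3269  0.0517]
deck (array([ 0.04523872, -0.09135294]), np.float32(1.4711999), [29.81264877319336, 84.29981231689453]) z 0.029024021001815628
deck (array([ 0.04484651, -0.03093551]), np.float32(0.4699283), [29.786897659301758, 85.56076049804688]) z 0.028956299448732306
deck (array([0.04349218, 0.09214835]), np.float32(177.60893), [29.714094161987305, 85.5667495727539]) z 0.0289285926204408
deck (array([0.04376893, 0.03163383]), np.float32(179.31294), [29.26064109802246, 84.25727844238281]) z 0.029086775537626005
[0.53029853 0.30885649 0.02104855]
[0.52134759 0.38836522 0.03276137]
[0.47454913 0.44271049 0.08732849]
```

View pics/f.png

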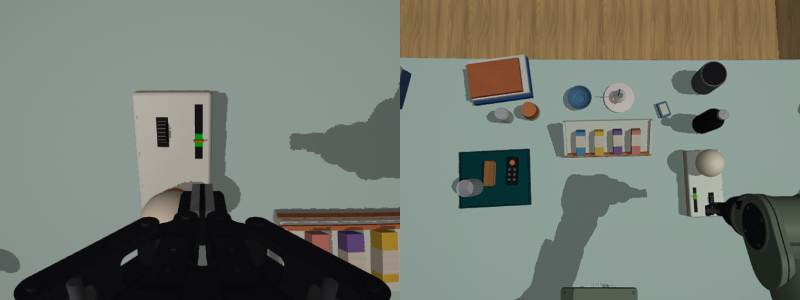

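The pointer stands mid-green at (198,141), the four cartons lie on the slope at (580–635,140), and the remote, brush and glass are on the tray. The arm is clear of everything.

```bash
python3 -c "
from station import *
print(finish_job())"
```

```text
the job is handed in; nothing more can be done
None
```

The job is handed in at about 53 s: the remote, brush and glass are on the tray, all four cartons lie up the slope against the lip, and the pointer is mid-green; the tool gave no verdict, and the wheel press peaked at about 45 N instead of 2–5 N before I eased it to about 10 N.

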